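# Snap the lid onto the travel egg box

## Task

Put the clear lid on the egg box so that it lies home on the rim all round, then press down its four blue snap tabs one after another as deep as they go, until each has clicked under the rim and all four stay flat. Set the lid on rather than dropping it, press no harder than a firm thumb would, keep the box standing level on the shelf, and leave the other things where they are.

Things in the scene. Friction and masses are not known exactly. Their poses are not given: they have to be found in the camera images.
- box_rim (a point): Travel egg box: open mint-green box of six boiled eggs, 0.5 kg, 162 mm (own x) by 114 mm (y) over its rolled rim. Point: centre of the mouth, level with the rim top, 66 mm above the shelf; z up. The rim is a round bead 6 mm thick, its centre line 78 mm (x) and 54 mm (y) from the middle; mouth inside it 148 x 100 mm. A soft pale seal stands 6 mm proud of the rim and gives a few mm when pressed.
- lid_plate (a point): Loose clear lid, 0.24 kg. Point: centre of the top face of its flat plate, 159 (own x) x 111 (y) x 3 mm; z up. A plug frame, 147 x 99 mm, edges rounded, reaches 12 mm below the plate into the box mouth with 0.6 mm play a side. At the start it lies right way up on the shelf, this point 15 mm high. Resting on the seal it is 8 mm above box_rim; either way round fits.
- lid_grip (a point): Centre of the blue carrying bridge over the middle of the lid, 34 mm above lid_plate: a bar 14 mm thick (lid x), 70 mm long (lid y), 12 mm high, on two posts 50 mm apart, 28 mm clear under it. To be grasped from above across its 14 mm. Clear it when crossing from tab to tab.
- pad_a (a point): Snap tab on the lid's +x end: blue, ribbed, 40 mm wide, 31 mm from hinge to outer edge. Point: on its top, 22 mm from the hinge, over the rim bead; moves with it. Unlatched it stands up 27 degrees, point 13 mm above lid_plate (its z); flat: 3 to 4 mm. Pushed here it grows stiff (5 to 16 N at worst, no two alike), goes flat, then takes the lid down into the seal until its hook clicks under the rim.
- pad_b (a point): Snap tab on the lid's +y long side: blue, ribbed, 40 mm wide, 31 mm from hinge to outer edge. Point: on its top, 22 mm from the hinge, over the rim bead; moves with it. Unlatched it stands up 27 degrees, point 13 mm above lid_plate (its z); flat: 3 to 4 mm. Push it flat and on, squeezing the seal, until it clicks and meets a hard stop; let go before the click it springs up again.
- pad_c (a point): Snap tab on the lid's -x end: blue, ribbed, 40 mm wide, 31 mm from hinge to outer edge. Point: on its top, 22 mm from the hinge, over the rim bead; moves with it. Unlatched it stands up 27 degrees, point 13 mm above lid_plate (its z); flat: 3 to 4 mm. How deep it clicks depends on how the lid lies at that moment: push until it stops hard (over 17 N), not to a height.
- pad_d (a point): Snap tab on the lid's -y long side: blue, ribbed, 40 mm wide, 31 mm from hinge to outer edge. Point: on its top, 22 mm from the hinge, over the rim bead; moves with it. Unlatched it stands up 27 degrees, point 13 mm above lid_plate (its z); flat: 3 to 4 mm. Feels as the others. The plastic cracks if a tab is pushed with more than 40 N; 18 to 25 N is a firm push.
- egg_cooker: white plastic egg cooker with a clear domed lid, 168 mm across, 175 mm tall; origin under its middle. A bystander: leave it where it stands.
- egg_cup_white: white ceramic egg cup, 50 mm across, 62 mm tall; origin under its middle. A bystander: leave it where it stands.
- egg_cup_blue: blue ceramic egg cup, 50 mm across, 62 mm tall; origin under its middle. A bystander: leave it where it stands.
- measuring_cup: stainless steel measuring cup, 74 mm across, 52 mm tall, flat handle reaching 120 mm along its own -x; origin under its middle. A bystander: leave it where it stands.
- timer: red plastic kitchen timer with a turning knob, 72 mm across, 59 mm tall; origin under its middle. A bystander: leave it where it stands.
- salt_grinder: glass salt grinder with a steel twist cap, 52 mm across, 124 mm tall; origin under its middle. A bystander: leave it where it stands.
Mind the look-alikes: they are no part of the job. What is shaped like the part that bears lid_plate but black, red or yellow is not meant.

How it is judged (in metres and radians):
On the way, in this order (a step that is already met when the one before it is completed fails the run):
1. the lid lies level and home on the box, let go, before any tab is latched (horizontal distance between lid_plate and box_rim below 0.004 m and angle between the z axis of lid_plate and the z axis of box_rim, either way round below 0.03 rad and angle between the x axis of lid_plate and the x axis of box_rim, either way round below 0.05 rad and z of lid_plate in the frame of box_rim below 0.011 m and not (z of any of pad_a, pad_b, pad_c, pad_d in the frame of lid_plate below 0.007 m) and contact force between the fingers and lid below 0.2 N), for 0.2 s.
2. all four tabs are latched (z of each of pad_a, pad_b, pad_c, pad_d in the frame of lid_plate below 0.007 m), for 0.2 s.
At the end, for the whole second after the job is handed in: The lid lies on the box, centred within 4 mm, level within 0.03 rad and turned less than 0.05 rad against it (either way round), its plate top less than 7.5 mm above the rim top; each tab's point is less than 7 mm above the plate top; the box stands upright on the shelf; lid at rest and let go (all of step 2 and horizontal distance between lid_plate and box_rim below 0.004 m and angle between the z axis of lid_plate and the z axis of box_rim, either way round below 0.03 rad and angle between the x axis of lid_plate and the x axis of box_rim, either way round below 0.05 rad and z of lid_plate in the frame of box_rim below 0.0075 m and height (world z) of box_rim below 0.072 m and angle between box_rim's own z axis and vertical below 0.05 rad and linear speed of lid below 0.03 m/s and contact force between the fingers and lid below 0.2 N); the robot touches nothing.
It fails at once if a tab pushed with more than 40 N (the plastic cracks) (contact force between the fingers and tab_a above 40 N or contact force between the fingers and tab_b above 40 N or contact force between the fingers and tab_c above 40 N or contact force between the fingers and tab_d above 40 N).
It fails at once if the lid let go more than about 25 mm above its place on the box (dropped) (height (world z) of lid_plate above 0.1 m and contact force between the fingers and lid below 0.05 N).
It fails at once if the box tipped more than 15 degrees or lifted (angle between box_rim's own z axis and vertical above 0.26 rad or height (world z) of box_rim above 0.09 m).
It fails at once if a bystander moved more than 30 mm or tipped (distance of any of egg_cooker, egg_cup_white, egg_cup_blue, measuring_cup, timer, salt_grinder from where it was at the start of the episode above 0.03 m or angle between any of egg_cooker, egg_cup_white, egg_cup_blue, measuring_cup, timer, salt_grinder's own z axis and vertical above 0.35 rad).
It also fails if it takes over 64 s, if anything falls off the work surface, if the arm or the gripper's body presses on something with over 40 N, if the wrist force passes 120 N, or if a joint passes its speed limit or range.

## Robot

A 6-joint arm with a two-finger parallel gripper is mounted at the origin on the work surface. World frame = base frame: x ahead of the robot, y to its left, z up, the work surface at z = 0. Lengths are in m, angles in degrees, forces in N, time in s.
With the tool pointing down it reaches from about 0.35 to 0.875 m from the base axis. Payload 4.2 kg.
Tool frame: the origin (TCP) lies between the finger pads; the fingertips stand 14 mm ahead of it and the grasp point (between the pads) lies 5 mm behind it (r.tcp_to_tips is the distance from the TCP to the fingertips, in m); y points along the fingers, x is the direction in which the jaws open and shut, and the axes are right-handed (so a half turn about y gives the same grasp; the last joint's range is limited). The gripper opens to 87 mm and grips with 3 to 60 N. Pads are 19 mm wide; open, the fingers measure 117 mm over their backs; the gripper's body (75 mm by 190 mm) begins 51 mm behind the grasp point.
Start: joints at [79.16, 22.042, 0.453, 0, -68.411, -14.817], TCP at [0.271, 0.563, 0.201] pointing down, gripper open.
Joint ranges: [-179.83, 179.83], [-69.29, 118.12], [-61.27, 80.66], [-181.25, 117.63], [-171.15, -9.14], [-177.46, 177.46]. Speed limits (degrees/s): [159.86, 159.86, 180, 180, 180, 180].

## Interface

Orientations are given as a 3x3 rotation matrix whose columns are the frame's x, y, z axes.
In Python, from station import sense, optics, ticket, r gives the robot as it stands.
- The arm moves only by the tool carry_out, never from a script. Its argument "steps" is a list that holds one entry, the list of rows, each a list of 6 numbers: the shift along the world's x, y, z in cm, then the turn, a rotation vector about the world's x, y, z in rad. A call has 1 to 20 rows; each row is the pose to reach, as a shift and turn from the pose commanded when the call began; what a row does not reach only later rows make up. A row lasts 1/8 s, in which the tool goes at most 62.5 mm and 10.7 degrees, less where a joint would pass 70% of its speed; a pose out of reach is approached as far as the arm can. A call with a gripper value outside its range is refused whole. "fingers" is the closure in counts, from 0 (fully open) to 255 (shut), set as the call begins (left out, the last holds). The fingers move at their own pace and stop on an object; the grip force is fixed at half the most. Time passes only in rows, so rows that repeat a pose let the fingers close. It gives the time, the measured TCP pose, the force and the opening at its end, in the units of the state.
- sense(): the state, without advancing time (a new reading comes with each control period).
- optics.capture(name): name is "scene" or "top" or "wrist"; returns a dict with "image" (384x512x3 uint8, red, green, blue), "fov_y" (degrees; the focal length in pixels is half the picture's height over the tangent of half this angle, whatever the lens; pixels are square), "cx", "cy" (the principal point, pixels), "rvec" (rotation vector, rad) and "tvec" (3), from world to camera coordinates, as OpenCV has them. Camera axes: x right, y down, z forward; pixel columns grow to the right and rows downward; lengths in m; the calibration is good to about 2 mm. A picture is of the moment at which its call begins. There is no depth.
- ticket.finish_job(): hands the job in, once; it reports no verdict.
The state is a dict: "time_s": time; "joints": joint angles; "joint_velocities": joint speeds; "effort": joint torques, N m; "tcp_pos": TCP position; "ee_rot": TCP orientation; "wrist_force": force on the tool from outside, world axes, zero at the start; "moment": the same for the moment, N m; "gripper_width": opening from 0.0 (shut) to 1.0 (fully open).
Only numpy, scipy, OpenCV 4.12 (cv2) and the standard library are available. Lean on these libraries where they do the work, as an engineer would, in place of code of your own. Each camera call takes 0.05 s, during which the arm holds its last target.

## Working session

There is one attempt and no reset: what is moved stays moved. The work goes in short steps, Python scripts to look and compute and a tool call to move; the robot and the scene stay as the last step left them, time stands still between calls to the robot, and variables do not carry over. Pictures are saved under pics/ and viewed, and the job is handed in when it is done.

Besides the shell and the picture viewer there is one more tool, called after "Emit:" as name([rows], argument=value, ...), one row to a line, values as JSON. carry_out: Moves the arm, as the interface text tells. Its arguments: {"type":"object","properties":{"steps":{"type":"array","items":{"type":"array","items":{"type":"array","items":{"type":"number"}}}},"fingers":{"type":"number"}},"required":["steps"]}

```bash
ls; mkdir -p pics; cat > h.py <<'E'
import numpy as np, cv2, json
from station import sense, optics, ticket, r
def cap(name, fn=None):
    c=optics.capture(name)
    if fn: cv2.imwrite('pics/'+fn+'.png', cv2.cvtColor(c['image'],cv2.COLOR_RGB2BGR))
    return c
def cam(c):
    R=cv2.Rodrigues(np.array(c['rvec'],float))[0]; t=np.array(c['tvec'],float).reshape(3)
    f=c['image'].shape[0]/2/np.tan(np.radians(c['fov_y'])/2)
    return R,t,f
def ray(c,u,v,z):
    R,t,f=cam(c); o=-R.T@t; d=R.T@np.array([(u-c['cx'])/f,(v-c['cy'])/f,1]); return o+d*(z-o[2])/d[2]
def proj(c,P):
    R,t,f=cam(c); p=np.atleast_2d(P)@R.T+t; return np.c_[p[:,0]/p[:,2]*f+c['cx'],p[:,1]/p[:,2]*f+c['cy']]
E
python3 - <<'E'
from h import *
for n in ['scene','top','wrist']:
    c=cap(n,n+'0'); R,t,f=cam(c); print(n,-R.T@t,f,c['cx'],c['cy'], R[2])
print(sense())
E
```

```text
pics
scene [1.46793081 0.35928513 0.90707575] 428.79159116229766 257.90608843730166 187.33270455878574 [-0.7019192  -0.33459286 -0.62877425]
top [ 0.25808881 -0.07562214  1.31184166] 378.9898359482381 250.05975528644976 191.2454292123749 [ 0.23181225 -0.02233797 -0.97250403]
wrist [0.33995657 0.52962045 0.38279972] 281.82993385789496 254.5904017525315 190.26039471240787 [-0.25749487  0.12235201 -0.95850215]
{'time_s': 0.15, 'joints': array([ 7.91593395e+01,  2.20788687e+01,  3.97658202e-01, -1.75179125e-02,
       -6.84118186e+01, -1.48182421e+01]), 'joint_velocities': array([ 0.0427064 , -0.10958537,  0.2402618 ,  0.20420609,  0.05166367,
       -0.08137504]), 'effort': array([-3.12964030e-04, -3.91052127e+01,  1.87586564e+01,  4.22229409e+00,
        1.23990045e-02, -1.39800186e-04]), 'tcp_pos': array([0.27040783, 0.56293263, 0.20003676]), 'ee_rot': array([[-4.33113771e-01, -5.84597368e-04,  9.01339070e-01],
       [-9.01337764e-01, -1.54120182e-03, -4.33114143e-01],
       [ 1.64234280e-03, -9.99998641e-01,  1.40596048e-04]]), 'wrist_force': array([ 0.57649699, -0.53346072,  0.08495096]), 'moment': array([ 0.01555667, -0.00714332,  0.01693361]), 'gripper_width': 0.9961219691787591}
```

View pics/scene0.png

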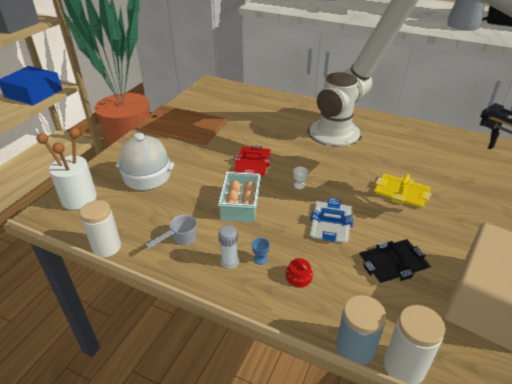

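View pics/top0.png

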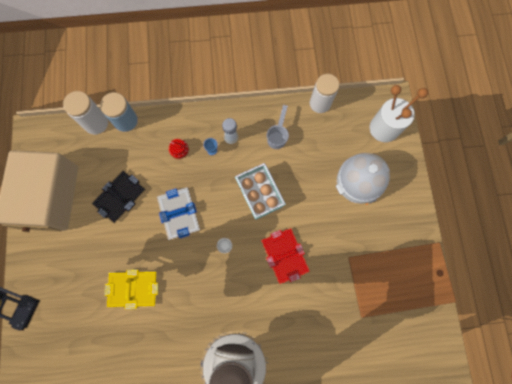

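View pics/wrist0.png

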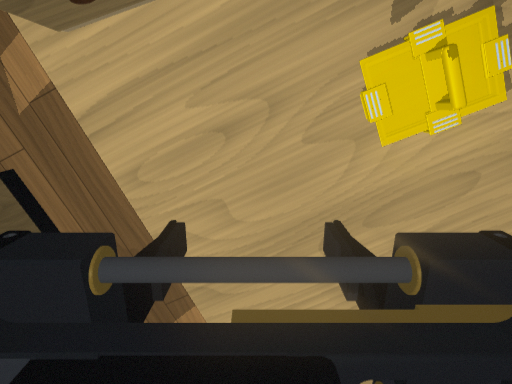

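```bash
python3 - <<'E'
from h import *
im=cv2.imread('pics/top0.png')
a=cv2.resize(im[150:270,140:300],None,fx=5,fy=5,interpolation=cv2.INTER_CUBIC); cv2.imwrite('pics/topcrop0.png',a)
im=cv2.imread('pics/scene0.png')
a=cv2.resize(im[150:260,210:370],None,fx=5,fy=5,interpolation=cv2.INTER_CUBIC); cv2.imwrite('pics/scenecrop0.png',a)
c=cap('top')
for n,(u,v),z in [('lid',(179,213),.03),('box',(260,190),.066),('blueCup',(211,147),.06),('white cup',(224,245),.06),('red lid',(286,255),.03),('timer',(178,149),.05)]: print(n,ray(c,u,v,z))
E
```

```text
lid [0.51072066 0.14498019 0.03      ]
box [ 0.55613002 -0.13812587  0.066     ]
blueCup [0.7278624  0.01616917 0.06      ]
white cup [ 0.38399847 -0.00169071  0.06      ]
red lid [ 0.33391634 -0.20356404  0.03      ]
timer [0.73536815 0.13298265 0.05      ]
```

View pics/topcrop0.png

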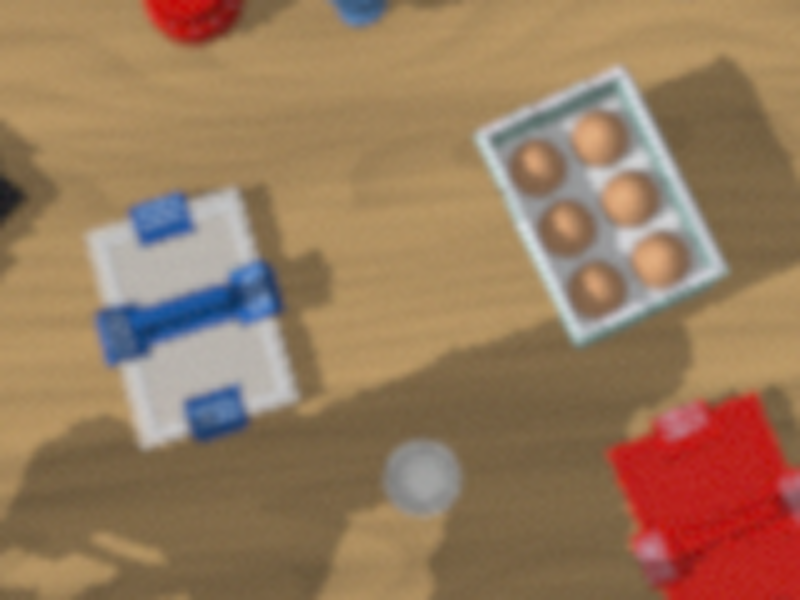

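View pics/scenecrop0.png

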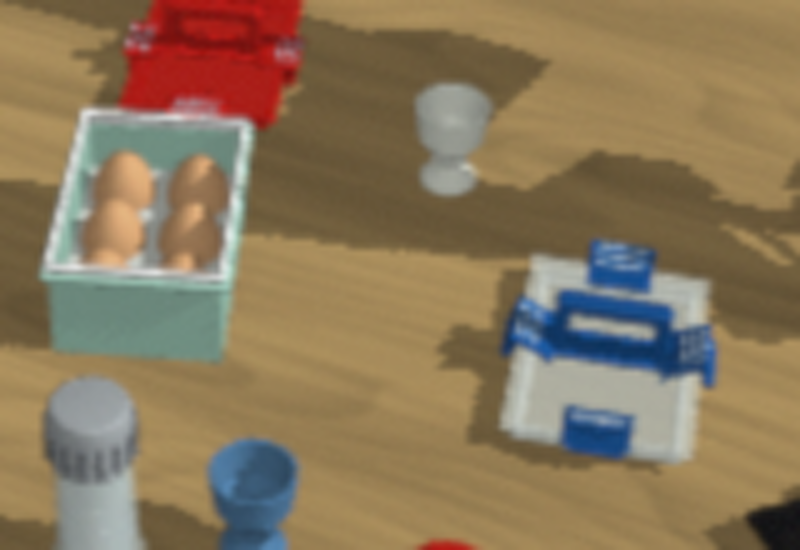

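```bash
cat >> h.py <<'E'
def Rz(a): return np.array([[np.cos(a),-np.sin(a),0],[np.sin(a),np.cos(a),0],[0,0,1]])
def toolR(yaw): # tool x axis at yaw, y down
    x=np.array([np.cos(yaw),np.sin(yaw),0]); y=np.array([0,0,-1.]); return np.c_[x,y,np.cross(x,y)]
def rect(p,yaw,z,a,b):
    return np.array([p[0],p[1],z])+np.array([[a,b,0],[a,-b,0],[-a,-b,0],[-a,b,0]])@Rz(yaw).T
E
python3 - <<'E'
from h import *
s=sense(); c=cap('wrist'); R,t,f=cam(c)
T=s['ee_rot']; 
Rct=R@T; tct=R@s['tcp_pos']+t   # tcp->cam
np.savez('wc.npz',R=Rct,t=tct)
print(Rct,tct, 'cam in tcp',-Rct.T@tct)
# lid view
for yaw in (16,196):
  for h in (.2,.3):
    for back in (0,.05,.1,.15):
      Tn=toolR(np.radians(yaw)); p=np.array([.511,.145,0])+np.array([0,0,h])-back*Tn[:,2]
      P=rect((.511,.145),np.radians(16),.015,.08,.055)
      q=((P-p)@Tn)@Rct.T+tct
      print(yaw,h,back,p.round(3),(q[:,:2]/q[:,2:]*f+[c['cx'],c['cy']]).round().tolist())
E
```

```text
[[ 9.99999530e-01  3.84199046e-04 -8.89964480e-04]
 [-7.43417954e-04 -2.85217058e-01 -9.58462664e-01]
 [-6.22073491e-04  9.58462875e-01 -2.85216638e-01]] [-4.37930446e-05  2.17696407e-02  1.97324945e-01] cam in tcp [ 1.82727583e-04 -1.82919544e-01  7.71457062e-02]
16 0.2 0 [0.511 0.145 0.2  ] [[317.0, 124.0], [312.0, 206.0], [197.0, 206.0], [192.0, 125.0]]
16 0.2 0.05 [0.525 0.097 0.2  ] [[320.0, 83.0], [315.0, 171.0], [195.0, 171.0], [189.0, 83.0]]
16 0.2 0.1 [0.539 0.049 0.2  ] [[323.0, 37.0], [317.0, 132.0], [192.0, 133.0], [186.0, 37.0]]
16 0.2 0.15 [0.552 0.001 0.2  ] [[326.0, -13.0], [319.0, 91.0], [190.0, 91.0], [183.0, -12.0]]
16 0.3 0 [0.511 0.145 0.3  ] [[304.0, 121.0], [301.0, 186.0], [208.0, 186.0], [205.0, 121.0]]
16 0.3 0.05 [0.525 0.097 0.3  ] [[306.0, 88.0], [302.0, 158.0], [207.0, 158.0], [203.0, 88.0]]
16 0.3 0.1 [0.539 0.049 0.3  ] [[307.0, 53.0], [304.0, 127.0], [205.0, 127.0], [202.0, 53.0]]
16 0.3 0.15 [0.552 0.001 0.3  ] [[309.0, 15.0], [305.0, 95.0], [204.0, 95.0], [200.0, 15.0]]
196 0.2 0 [0.511 0.145 0.2  ] [[197.0, 206.0], [192.0, 125.0], [317.0, 124.0], [312.0, 206.0]]
196 0.2 0.05 [0.497 0.193 0.2  ] [[195.0, 171.0], [189.0, 83.0], [320.0, 83.0], [315.0, 171.0]]
196 0.2 0.1 [0.483 0.241 0.2  ] [[192.0, 133.0], [186.0, 37.0], [323.0, 37.0], [317.0, 132.0]]
196 0.2 0.15 [0.47  0.289 0.2  ] [[190.0, 91.0], [183.0, -12.0], [326.0, -13.0], [319.0, 91.0]]
196 0.3 0 [0.511 0.145 0.3  ] [[208.0, 186.0], [205.0, 121.0], [304.0, 121.0], [301.0, 186.0]]
196 0.3 0.05 [0.497 0.193 0.3  ] [[207.0, 158.0], [203.0, 88.0], [306.0, 88.0], [302.0, 158.0]]
196 0.3 0.1 [0.483 0.241 0.3  ] [[205.0, 127.0], [202.0, 53.0], [307.0, 53.0], [304.0, 127.0]]
196 0.3 0.15 [0.47  0.289 0.3  ] [[204.0, 95.0], [200.0, 15.0], [309.0, 15.0], [305.0, 95.0]]
```

Emit:
carry_out([
  [[2, -5, 0, -0.0, 0, -0.05], [4, -10, 0, 0, 0, -0.1], [6, -15, 0, 0, 0, -0.15], [8, -20, 0, 0, 0, -0.2], [10, -25, 0, 0, 0, -0.25], [12, -30, 0, 0, 0, -0.3], [14, -35, 0, 0, 0, -0.35], [16, -40, 0, 0, 0, -0.4], [18, -45, 0, 0, 0, -0.45], [20, -50, 0, 0, 0, -0.5], [22, -55, 0, 0, 0, -0.55], [24, -60, 0, 0, 0, -0.6], [26.5, -65, 0, 0, 0, -0.65], [28.6, -70, 0, 0, 0, -0.65], [28.6, -70, 0, 0, 0, -0.65], [28.6, -70, 0, 0, 0, -0.65], [28.6, -70, 0, 0, 0, -0.65]],
])

```text
time_s: 2.38
tcp_pos: [0.5563, -0.1356, 0.2011]
ee_rot: [[-0.89, 0.0, 0.457], [-0.457, 0.0, -0.89], [-0.0, -1.0, -0.0]]
wrist_force: [0.8, -0.1, 0.1]
gripper_width: 0.998
```

```bash
python3 - <<'E'
from h import *
import pickle
c=cap('wrist','wbox'); s=sense(); pickle.dump((c,s),open('wbox.pkl','wb')); print(s['tcp_pos'],s['ee_rot'],s['joints'])
im=cv2.imread('pics/wbox.png'); cv2.imwrite('pics/wboxc.png',cv2.resize(im[60:260,140:380],None,fx=3,fy=3,interpolation=cv2.INTER_CUBIC))
E
```

```text
[ 0.55636721 -0.13551062  0.20119517] [[-8.89394978e-01  4.12111024e-04  4.57139369e-01]
 [-4.57139351e-01  1.42605340e-04 -8.89395072e-01]
 [-4.31720029e-04 -9.99999905e-01  6.15596926e-05]] [ 2.51137035e+00  1.69270143e+01 -7.08606688e+00 -7.80503871e-03
 -6.59629715e+01  2.46944779e+01]
```

View pics/wboxc.png

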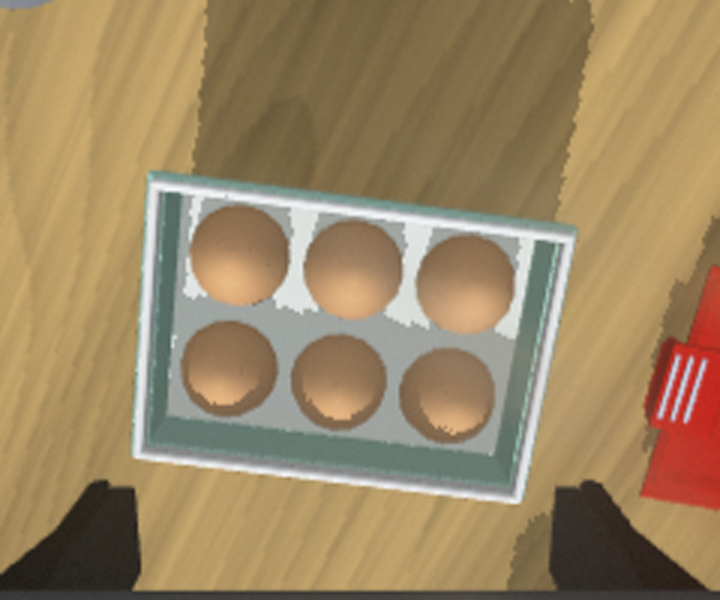

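```bash
cat >> h.py <<'E'
def rectify(c,p,yaw,z,half=(.12,.09),res=.0005):
    """plane image in local frame; col=+x local, row=-y local"""
    xs=np.arange(-half[0],half[0],res); ys=np.arange(half[1],-half[1],-res)
    X,Y=np.meshgrid(xs,ys); P=np.stack([X,Y,0*X],-1).reshape(-1,3)@Rz(yaw).T+np.array([p[0],p[1],z])
    q=proj(c,P).astype(np.float32).reshape(X.shape+(2,))
    return cv2.remap(c['image'],q[...,0],q[...,1],cv2.INTER_CUBIC),xs,ys
E
python3 - <<'E'
from h import *
import pickle
c,s=pickle.load(open('wbox.pkl','rb'))
p=np.array([.556,-.138]);yaw=np.radians(27); z=.071
for it in range(4):
    im,xs,ys=rectify(c,p,yaw,z); hsv=cv2.cvtColor(im,cv2.COLOR_RGB2HSV).astype(float)
    w=np.clip((im.min(-1).astype(float)-150)/60,0,1)*(hsv[...,1]<45)
    if it==0: cv2.imwrite('pics/rb0.png',cv2.cvtColor(im,cv2.COLOR_RGB2BGR))
    def ends(axis,sgn):
        pts=[]
        if axis==0:
            for j,y in enumerate(ys):
                if abs(y)<.04:
                    m=(np.abs(xs*sgn-.078)<(.01 if it==0 else .006)); ww=w[j,m]
                    if ww.sum()>3: pts.append((y,(ww*xs[m]).sum()/ww.sum()))
        else:
            for j,x in enumerate(xs):
                if abs(x)<.062:
                    m=(np.abs(ys*sgn-.054)<(.01 if it==0 else .006)); ww=w[m,j]
                    if ww.sum()>3: pts.append((x,(ww*ys[m]).sum()/ww.sum()))
        pts=np.array(pts); k=np.polyfit(pts[:,0],pts[:,1],1); 
        rs=np.abs(np.polyval(k,pts[:,0])-pts[:,1]); g=rs<2*np.median(rs)+1e-4
        k=np.polyfit(pts[g,0],pts[g,1],1); return k,len(pts)
    kx1,n1=ends(0,1);kx2,n2=ends(0,-1);ky1,n3=ends(1,1);ky2,n4=ends(1,-1)
    print([n1,n2,n3,n4],'x',kx1.round(5),kx2.round(5),'y',ky1.round(5),ky2.round(5))
    d=np.array([(kx1[1]+kx2[1])/2,(ky1[1]+ky2[1])/2,0]); p=p+(Rz(yaw)@d)[:2]
    yaw+=np.mean([ky1[0],ky2[0],-kx1[0],-kx2[0]])
    print('pose',p,np.degrees(yaw),'size',(kx1[1]-kx2[1]),(ky1[1]-ky2[1]))
im,xs,ys=rectify(c,p,yaw,z); cv2.imwrite('pics/rb1.png',cv2.cvtColor(im,cv2.COLOR_RGB2BGR))
E
```

```text
[160, 160, 248, 243] x [0.12326 0.07724] [ 0.1252  -0.07654] y [-0.12479  0.05425] [-0.11388 -0.05059]
pose [ 0.5554809  -0.13620894] 20.022237400993962 size 0.15378330129306597 0.1048366384353548
[160, 160, 248, 248] x [0.00324 0.07656] [ 0.00267 -0.0761 ] y [-0.00254  0.05197] [-0.00408 -0.05216]
pose [ 0.5557266  -0.13621957] 19.842792402878942 size 0.15265810901943372 0.1041329736122314
[160, 160, 248, 248] x [0.00013 0.07632] [-0.00085 -0.07631] y [0.00075 0.05207] [ 0.00033 -0.05209]
pose [ 0.55573424 -0.13622614] 19.86869438915269 size 0.15263425061523972 0.10415698248008455
[160, 160, 248, 248] x [0.0006  0.07632] [-0.00045 -0.07632] y [0.00032 0.05208] [-0.00034 -0.05209]
pose [ 0.55573528 -0.13622822] 19.8663462007466 size 0.15263325942466854 0.10416553279181248
```

View pics/rb1.png

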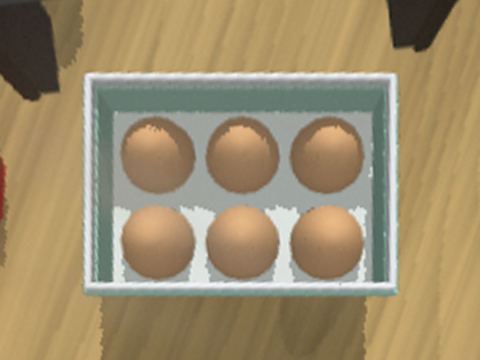

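Emit:
carry_out([
  [[-0.5, 4, 0, 0, 0, -0.05], [-1, 9, -1, 0, 0, -0.1], [-2, 14, -2, 0, 0, -0.16], [-3, 19, -3, 0, 0, -0.22], [-4, 24, -4.5, 0, 0, -0.28], [-4.5, 28, -5.6, 0, 0, -0.32], [-4.5, 28, -5.6, 0, 0, -0.32], [-4.5, 28, -5.6, 0, 0, -0.32], [-4.5, 28, -5.6, 0, 0, -0.32]],
])

```text
time_s: 3.55
tcp_pos: [0.5117, 0.1428, 0.1454]
ee_rot: [[-0.988, 0.001, 0.152], [-0.152, 0.0, -0.988], [-0.001, -1.0, -0.0]]
wrist_force: [-0.2, 1.3, 0.1]
gripper_width: 1.002
```

```bash
python3 - <<'E'
from h import *
import pickle
c=cap('wrist','wlid'); s=sense(); pickle.dump((c,s),open('wlid.pkl','wb')); print(s['tcp_pos'],s['ee_rot'],s['joints'])
im,xs,ys=rectify(c,(.511,.145),np.radians(9),.015); cv2.imwrite('pics/rl0.png',cv2.cvtColor(im,cv2.COLOR_RGB2BGR))
E
```

```text
[0.51177156 0.14272044 0.14532705] [[-9.88461437e-01  7.19738123e-04  1.51471021e-01]
 [-1.51470763e-01  4.00709455e-04 -9.88461657e-01]
 [-7.72129408e-04 -9.99999661e-01 -2.87066561e-04]] [ 3.30885678e+01  1.57530354e+01 -1.74211380e+01  3.91792468e-03
 -5.67787423e+01 -2.43785349e+01]
```

View pics/rl0.png

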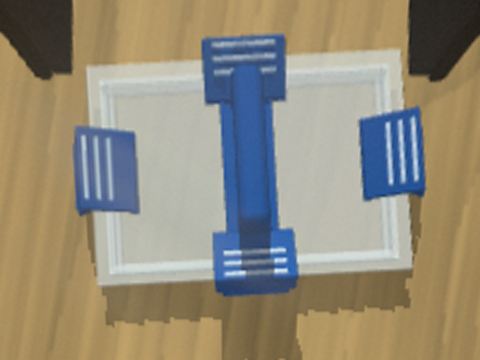

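View pics/wlid.png

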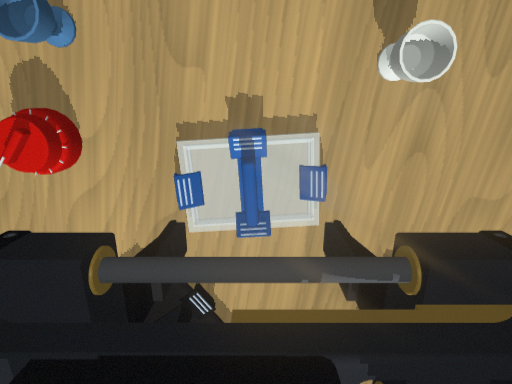

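```bash
cat > lidfit.py <<'E'
from h import *
from scipy.optimize import least_squares
def lidfit(c,p,yaw,z,hx=.0795,hy=.0555,excl=.026,verbose=True,sides=(1,1,1,1)):
    p=np.array(p,float)
    for it in range(5):
        im,xs,ys=rectify(c,p,yaw,z,half=(.11,.085)); im=cv2.GaussianBlur(im,(5,5),1)
        sat=cv2.cvtColor(im,cv2.COLOR_RGB2HSV)[...,1].astype(float)
        win=.010 if it==0 else .005
        def scan(vec_idx,axis,sgn):
            pts=[]
            if axis==0: L=[(y,xs*sgn,sat[j]) for j,y in enumerate(ys) if excl<abs(y)<.048]; h=hx
            else: L=[(x,ys*sgn,sat[:,j]) for j,x in enumerate(xs) if excl<abs(x)<.070]; h=hy
            for tt,co,v in L:
                m=np.abs(co-h)<win; o=np.argsort(co[m]); vv=v[m][o]; cc=co[m][o]
                g=np.gradient(vv); g=np.clip(g,0,None)
                i=g.argmax()
                if g[i]>3:
                    a=slice(max(0,i-2),i+3); pts.append((tt,sgn*(g[a]*cc[a]).sum()/g[a].sum()))
            pts=np.array(pts); k=np.polyfit(pts[:,0],pts[:,1],1)
            for _ in range(3):
                rs=np.abs(np.polyval(k,pts[:,0])-pts[:,1]); g=rs<2*np.median(rs)+2e-4; k=np.polyfit(pts[g,0],pts[g,1],1)
            return k,g.sum()
        (a,n1),(b,n2),(e,n3),(d,n4)=scan(0,0,1),scan(0,0,-1),scan(0,1,1),scan(0,1,-1)
        dd=np.array([(a[1]+b[1])/2,(e[1]+d[1])/2,0]); p=p+(Rz(yaw)@dd)[:2]
        yaw+=np.mean([e[0],d[0],-a[0],-b[0]])
        if verbose: print([n1,n2,n3,n4],a.round(5),b.round(5),e.round(5),d.round(5),p.round(5),np.degrees(yaw).round(2),'size',a[1]-b[1],e[1]-d[1])
    im,xs,ys=rectify(c,p,yaw,z); 
    return p,yaw,im
E
python3 - <<'E'
from lidfit import *
import pickle
c,s=pickle.load(open('wlid.pkl','rb'))
p,yaw,im=lidfit(c,(.511,.145),np.radians(12.1),.015)
cv2.imwrite('pics/rl1.png',cv2.cvtColor(im,cv2.COLOR_RGB2BGR))
T=s['ee_rot'];print('lid in tool', T.T@(np.r_[p,.015]-s['tcp_pos']))
E
```

```text
[np.int64(77), np.int64(73), np.int64(176), np.int64(174)] [-0.00355  0.08381] [ 0.00045 -0.07448] [0.00149 0.06136] [ 0.00084 -0.04944] [0.51431 0.15181] 12.18 size 0.15828959901990242 0.1108016691482619
[np.int64(88), np.int64(88), np.int64(175), np.int64(176)] [-0.00255  0.07913] [ 0.00367 -0.07916] [0.00019 0.0554 ] [-0.00046 -0.05541] [0.51429 0.1518 ] 12.16 size 0.15829586900668374 0.11080797166276886
[np.int64(88), np.int64(85), np.int64(170), np.int64(174)] [-0.00297  0.07916] [ 0.00403 -0.07917] [0.00065 0.05542] [ 0.00026 -0.0554 ] [0.51428 0.15181] 12.16 size 0.15833322796419225 0.11082277614205228
[np.int64(88), np.int64(88), np.int64(173), np.int64(168)] [-0.00296  0.07917] [ 0.00313 -0.07914] [0.00056 0.05539] [ 0.00017 -0.05543] [0.5143  0.15179] 12.16 size 0.15830399200466666 0.11081958694527852
[np.int64(88), np.int64(88), np.int64(176), np.int64(176)] [-0.00255  0.07915] [ 0.00357 -0.07916] [0.0005  0.05541] [-5.000e-05 -5.539e-02] [0.51429 0.1518 ] 12.16 size 0.15830437355171645 0.11079893921006637
lid in tool [-0.00376638  0.13033246 -0.00855897]
```

View pics/rl1.png

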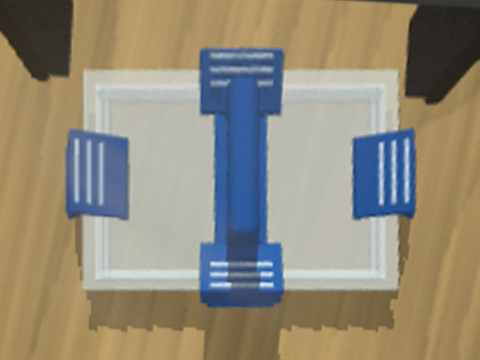

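Emit:
carry_out([
  [[0.25, 0.9, 0, 0, 0, 0.06], [0.25, 0.9, -1, 0, 0, 0.06], [0.25, 0.9, -3, 0, 0, 0.06], [0.25, 0.9, -5, 0, 0, 0.06], [0.25, 0.9, -7, 0, 0, 0.06], [0.25, 0.9, -9, 0, 0, 0.06], [0.25, 0.9, -10.1, 0, 0, 0.06], [0.25, 0.9, -10.1, 0, 0, 0.06], [0.25, 0.9, -10.1, 0, 0, 0.06]],
], fingers=130)

```text
time_s: 4.72
tcp_pos: [0.5146, 0.1525, 0.0444]
ee_rot: [[-0.977, 0.001, 0.211], [-0.211, 0.001, -0.977], [-0.001, -1.0, -0.0]]
wrist_force: [-0.7, -0.0, 0.1]
gripper_width: 0.491
```

```bash
python3 - <<'E'
from h import *
c=cap('wrist','w2'); s=sense(); print(s['tcp_pos'],s['ee_rot'][:,0],s['gripper_width'])
E
```

```text
[0.51467238 0.15261571 0.04462838] [-0.97742279 -0.21128683 -0.00160202] 0.48800778005993345
```

View pics/w2.png

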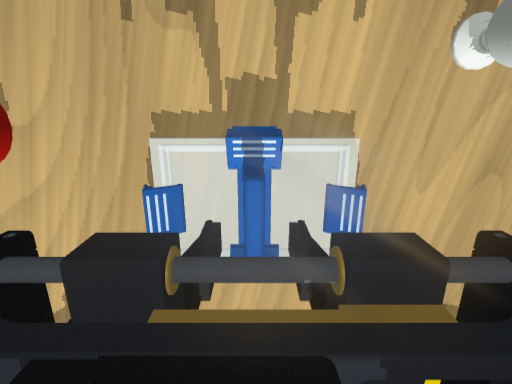

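Emit:
carry_out([
  [[0, 0, 0, 0, 0, 0], [0, 0, 0, 0, 0, 0], [0, 0, 0, 0, 0, 0], [0, 0, 0, 0, 0, 0], [0, 0, 0, 0, 0, 0], [0, 0, 0, 0, 0, 0]],
], fingers=255)

```text
time_s: 5.52
tcp_pos: [0.5141, 0.1524, 0.0438]
ee_rot: [[-0.977, -0.0, 0.211], [-0.211, -0.0, -0.977], [0.0, -1.0, 0.0]]
wrist_force: [0.3, -0.1, 0.2]
gripper_width: 0.013
```

```bash
python3 - <<'E'
from lidfit import *
import pickle
c=cap('wrist','w3'); s=sense(); print(s['tcp_pos'],s['ee_rot'][:,0],s['gripper_width'],s['wrist_force'])
pickle.dump((c,s),open('w3.pkl','wb'))
im,xs,ys=rectify(c,(.5143,.1518),np.radians(12.16),.015); cv2.imwrite('pics/r3.png',cv2.cvtColor(im,cv2.COLOR_RGB2BGR))
E
```

```text
[0.51407677 0.15238395 0.0438325 ] [-9.77390129e-01 -2.11443928e-01  2.15509047e-05] 0.00919644561587853 [ 0.49322888 -0.39039537  0.74190147]
```

View pics/r3.png

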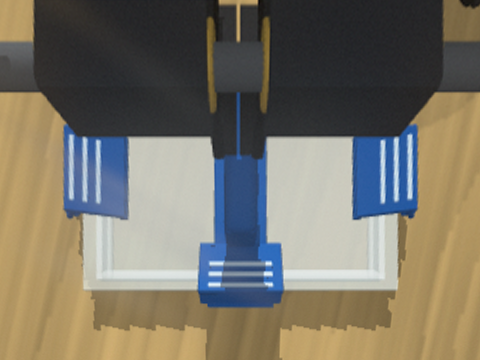

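View pics/w3.png

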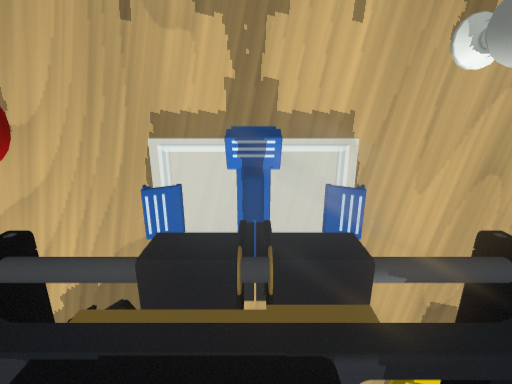

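```bash
python3 - <<'E'
from h import *
for n in('scene','top'):
    c=cap(n,n+'3'); q=proj(c,sense()['tcp_pos'])[0].astype(int); print(q); im=cv2.imread(f'pics/{n}3.png')
    cv2.imwrite(f'pics/{n}3c.png',cv2.resize(im[q[1]-50:q[1]+50,q[0]-60:q[0]+60],None,fx=6,fy=6,interpolation=cv2.INTER_CUBIC))
E
```

```text
[332 211]
[176 211]
```

View pics/scene3c.png

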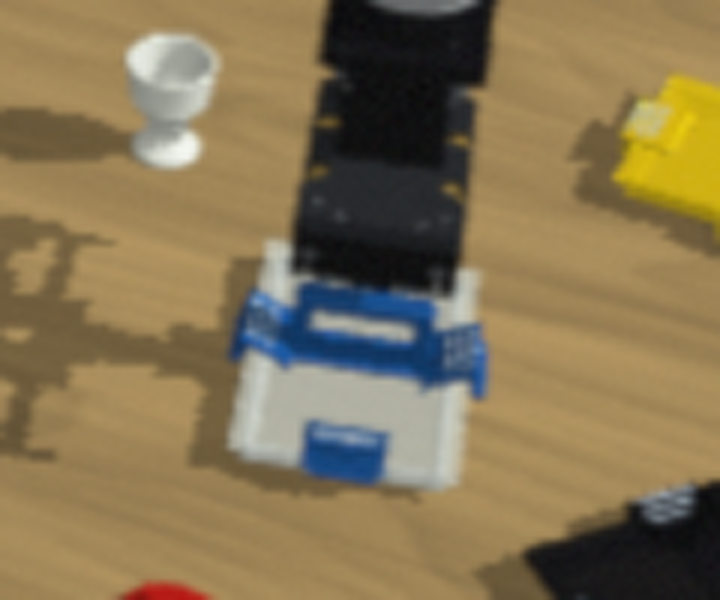

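```bash
python3 - <<'E'
from h import *
print([a for a in dir(r) if not a.startswith('__')], r.tcp_to_tips)
for a in dir(r):
    if not a.startswith('_'):
        v=getattr(r,a)
        if not callable(v): print(a,v)
s=sense(); p=s['tcp_pos']; print(s['gripper_width'],p,s['time_s'])
c=cap('scene'); im=cv2.cvtColor(c['image'],cv2.COLOR_RGB2BGR)
big=cv2.resize(im[140:260,270:390],None,fx=5,fy=5,interpolation=cv2.INTER_NEAREST)
def dot(P,col):
    q=(proj(c,P)[0]-[270,140]+.5)*5; cv2.circle(big,tuple(int(v) for v in q),3,col,-1)
dot(p,(0,0,255)); dot(p-[0,0,.014],(0,255,0)); dot(p+[0,0,.056],(255,255,0))
for P in rect((.5143,.1518),np.radians(12.16),.015,.0795,.0555): dot(P,(255,0,255))
for P in rect((.5143,.1518),np.radians(12.16),.055,.007,.035): dot(P,(0,255,255))
cv2.imwrite('pics/s4.png',big)
E
```

```text
['PlanningError', 'tcp_to_tips'] 0.014
tcp_to_tips 0.014
0.005388638660200844 [0.51407485 0.15237547 0.04382312] 5.675
```

View pics/s4.png

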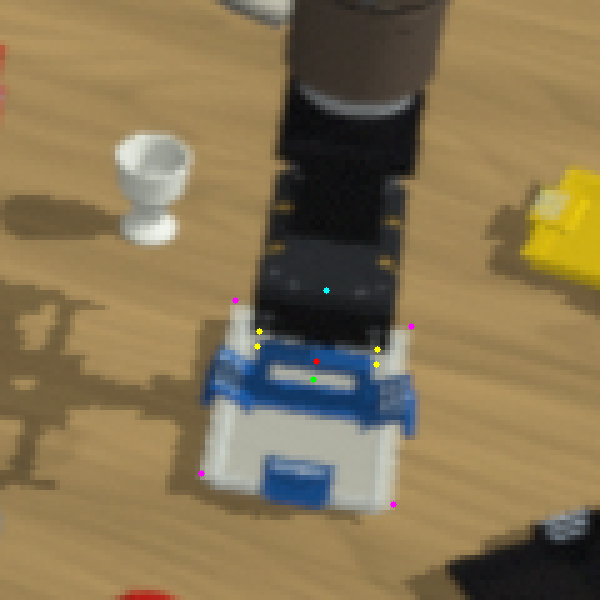

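Emit:
carry_out([
  [[0, 0, 0, 0, 0, 0], [0, 0, 0, 0, 0, 0], [0, 0, -0.3, 0, 0, 0], [0, 0, -0.6, 0, 0, 0], [0, 0, -0.9, 0, 0, 0], [0, 0, -1.2, 0, 0, 0], [0, 0, -1.2, 0, 0, 0]],
], fingers=130)

```text
time_s: 6.6
tcp_pos: [0.5139, 0.1522, 0.0315]
ee_rot: [[-0.977, -0.001, 0.211], [-0.211, -0.0, -0.977], [0.001, -1.0, 0.0]]
wrist_force: [-0.3, 0.8, -0.2]
gripper_width: 0.488
```

```bash
python3 - <<'E'
from h import *
c=cap('wrist','w5');im=cv2.imread('pics/w5.png'); cv2.imwrite('pics/w5c.png',cv2.resize(im[110:310,130:390],None,fx=3,fy=3,interpolation=cv2.INTER_CUBIC))
c=cap('scene','s5');im=cv2.imread('pics/s5.png'); cv2.imwrite('pics/s5c.png',cv2.resize(im[140:260,270:390],None,fx=5,fy=5,interpolation=cv2.INTER_NEAREST))
E
```

```text
(no output)
```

View pics/w5c.png

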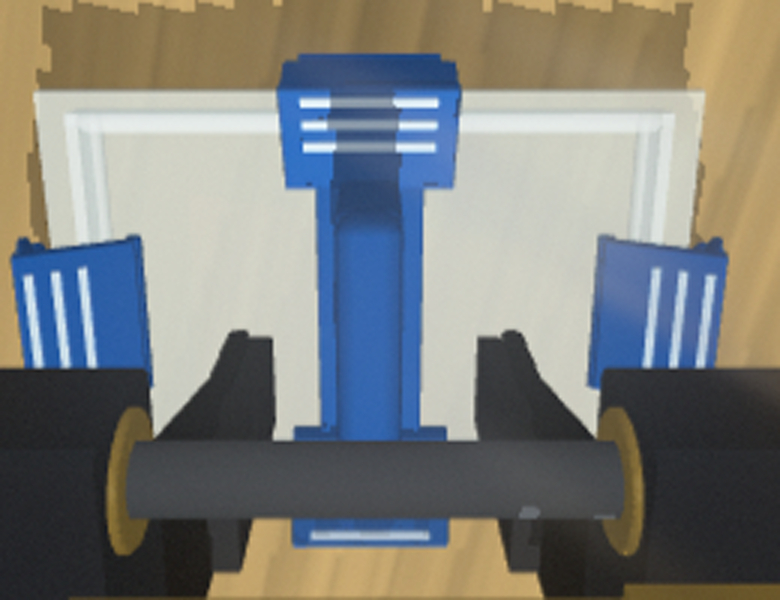

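View pics/s5c.png

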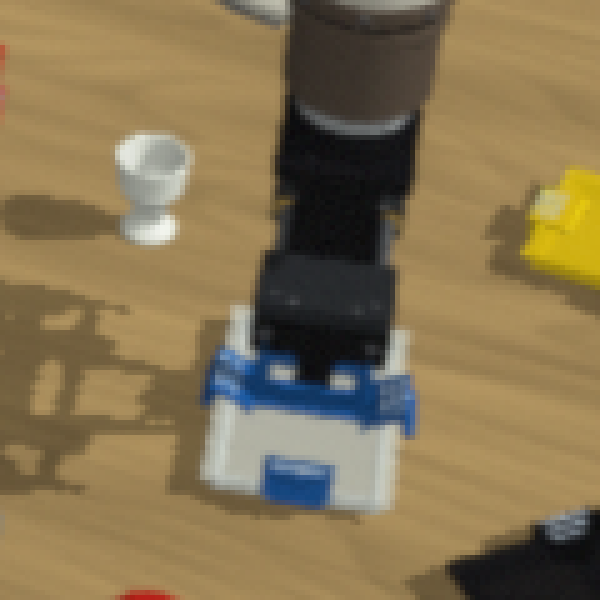

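```bash
python3 - <<'E'
from h import *
c=cap('scene'); s=sense(); print(s['tcp_pos'])
R,t,f=cam(c); o=-R.T@t; d=R.T@np.array([(332.6-c['cx'])/f,(216-c['cy'])/f,1])
n=np.array([np.cos(.212),np.sin(.212),0])
for off in (.02,.025,.03,.035):
    p0=s['tcp_pos']+off*n; k=((p0-o)@n)/(d@n); print(off,o+k*d)
E
```

```text
[0.51415578 0.15240573 0.03190707]
0.02 [0.53345964 0.15776805 0.04546808]
0.025 [0.53834728 0.15882206 0.04997462]
0.03 [0.54323493 0.15987607 0.05448116]
0.035 [0.54812257 0.16093008 0.0589877 ]
```

Emit:
carry_out([
  [[0, 0, -0.4, 0, 0, 0], [0, 0, -0.8, 0, 0, 0], [0, 0, -1.2, 0, 0, 0], [0, 0, -1.5, 0, 0, 0], [0, 0, -1.7, 0, 0, 0], [0, 0, -1.7, 0, 0, 0]],
])

```text
time_s: 7.5
tcp_pos: [0.514, 0.1523, 0.0147]
ee_rot: [[-0.977, -0.0, 0.211], [-0.211, -0.0, -0.977], [0.0, -1.0, 0.0]]
wrist_force: [-0.8, 0.0, -0.2]
gripper_width: 0.489
```

```bash
python3 - <<'E'
from h import *
c=cap('wrist','w6');im=cv2.imread('pics/w6.png'); cv2.imwrite('pics/w6c.png',cv2.resize(im[110:310,130:390],None,fx=3,fy=3,interpolation=cv2.INTER_CUBIC))
c=cap('scene','s6');im=cv2.imread('pics/s6.png'); cv2.imwrite('pics/s6c.png',cv2.resize(im[140:260,270:390],None,fx=5,fy=5,interpolation=cv2.INTER_NEAREST))
E
```

```text
(no output)
```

View pics/w6c.png

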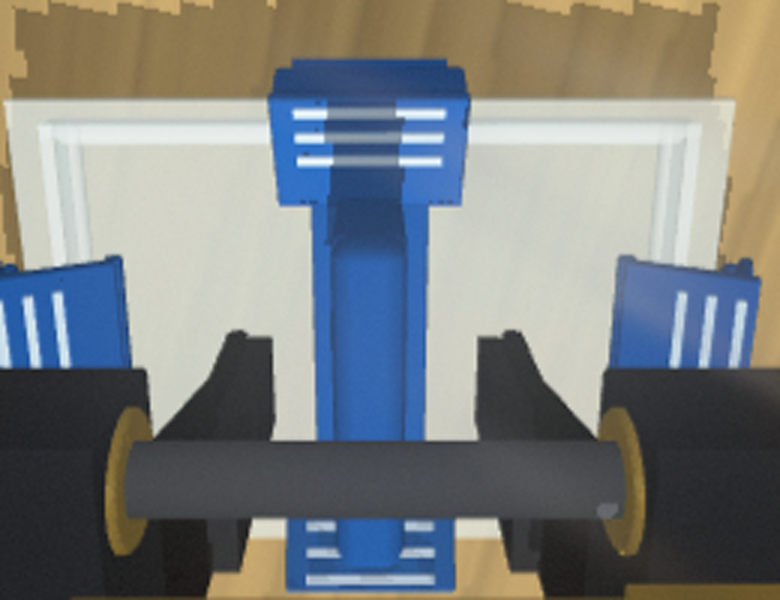

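View pics/s6c.png

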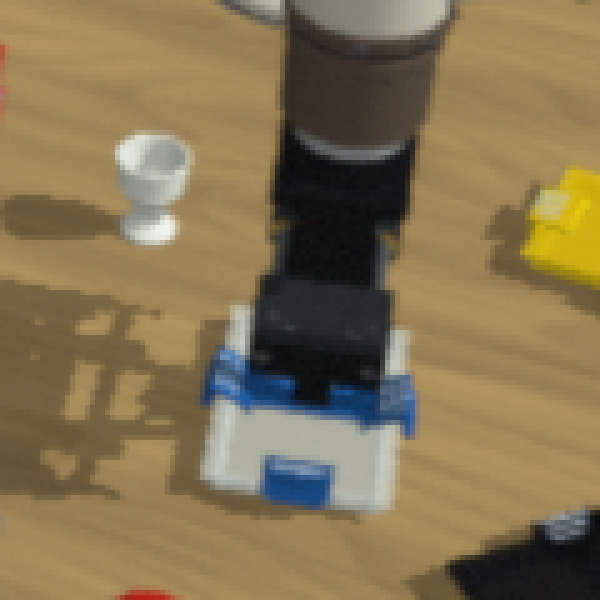

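Emit:
carry_out([
  [[0, 0, 0, 0, 0, 0], [0, 0, 0, 0, 0, 0], [0, 0, 0, 0, 0, 0], [0, 0, 0, 0, 0, 0], [0, 0, 0, 0, 0, 0]],
], fingers=255)

```text
time_s: 8.22
tcp_pos: [0.5143, 0.1525, 0.0149]
ee_rot: [[-0.977, 0.0, 0.211], [-0.211, 0.0, -0.977], [-0.0, -1.0, -0.0]]
wrist_force: [0.6, -0.2, -0.5]
gripper_width: 0.158
```

```bash
python3 - <<'E'
from h import *
s=sense(); print(s['tcp_pos'],s['ee_rot'][:,0],s['gripper_width'],s['wrist_force'],s['moment'])
c=cap('wrist','w7');im=cv2.imread('pics/w7.png'); cv2.imwrite('pics/w7c.png',cv2.resize(im[110:310,130:390],None,fx=3,fy=3,interpolation=cv2.INTER_CUBIC))
import pickle; pickle.dump((c,s),open('w7.pkl','wb'))
E
```

```text
[0.51426978 0.15246342 0.0149249 ] [-9.77380932e-01 -2.11486074e-01 -3.92319827e-04] 0.15777777847667382 [ 0.6058419  -0.22075389 -0.53741562] [ 0.11557348 -0.16406034  0.00313915]
```

View pics/w7c.png

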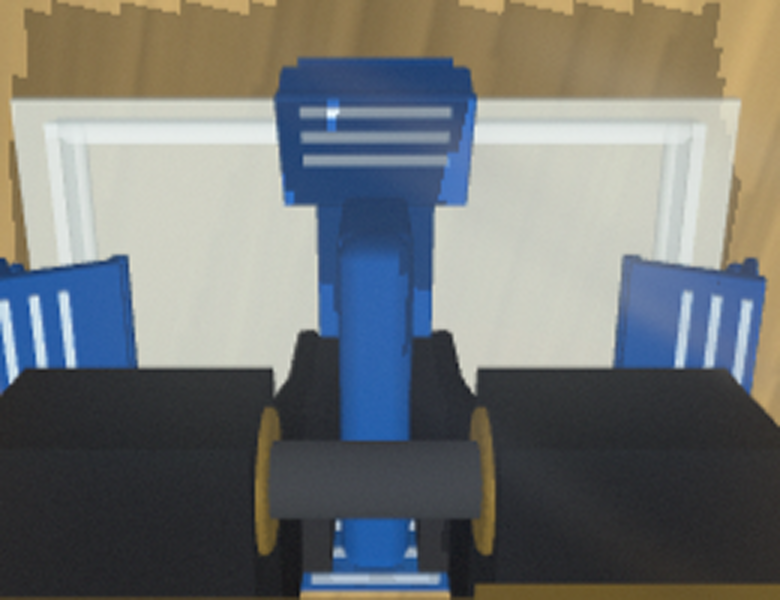

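Emit:
carry_out([
  [[0, 0, 0.5, 0, 0, 0], [0, 0, 1.5, 0, 0, 0], [0, 0, 3.5, 0, 0, 0], [0, 0, 6, 0, 0, 0], [0, 0, 8.5, 0, 0, 0], [0, 0, 10.5, 0, 0, 0], [0, 0, 12, 0, 0, 0], [0, 0, 12, 0, 0, 0], [0, 0, 12, 0, 0, 0]],
])

```text
time_s: 9.4
tcp_pos: [0.5134, 0.1521, 0.134]
ee_rot: [[-0.977, -0.002, 0.211], [-0.211, -0.001, -0.977], [0.002, -1.0, 0.0]]
wrist_force: [0.0, 0.5, -1.5]
gripper_width: 0.155
```

```bash
python3 - <<'E'
from h import *
import pickle
c=cap('wrist','w8'); s=sense(); print(s['tcp_pos'],s['ee_rot'],s['gripper_width'],s['wrist_force'],s['moment']); pickle.dump((c,s),open('w8.pkl','wb'))
im,xs,ys=rectify(c,s['tcp_pos'],np.arctan2(-s['ee_rot'][1,0],-s['ee_rot'][0,0]),s['tcp_pos'][2],half=(.12,.09),res=.0004); cv2.imwrite('pics/r8.png',cv2.cvtColor(im,cv2.COLOR_RGB2BGR))
E
```

```text
[0.51329745 0.15201422 0.13381988] [[-9.77445650e-01 -2.08421523e-03  2.11176840e-01]
 [-2.11175272e-01 -9.48218385e-04 -9.77447751e-01]
 [ 2.23745325e-03 -9.99997378e-01  4.86697217e-04]] 0.15796066827964883 [-0.06594658 -0.31147049 -3.04137933] [ 0.03872331 -0.02907088 -0.05929548]
```

View pics/r8.png

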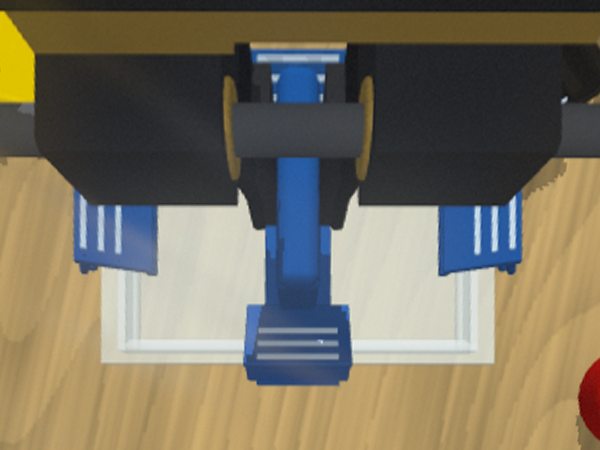

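View pics/w8.png

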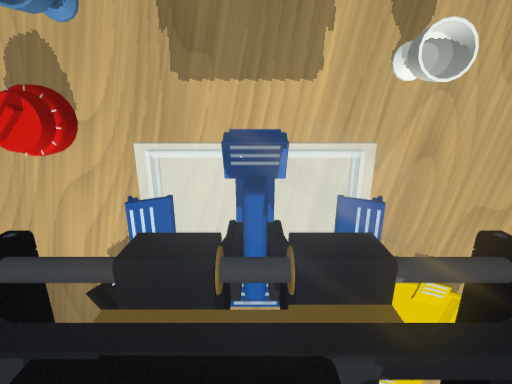

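```bash
cat > handfit.py <<'E'
from h import *
def handfit(c,s,z):
    T=s['ee_rot']; yaw=np.arctan2(-T[1,0],-T[0,0]); p=s['tcp_pos'][:2].copy()
    for it in range(4):
        im,xs,ys=rectify(c,p,yaw,z,half=(.11,.085),res=.0004); im=cv2.GaussianBlur(im,(5,5),1)
        sat=cv2.cvtColor(im,cv2.COLOR_RGB2HSV)[...,1].astype(float)
        win=.006 if it==0 else .004
        def scan(axis,sgn):
            if axis==0: L=[(y,xs*sgn,sat[j]) for j,y in enumerate(ys) if -.051<y<-.030]; h=.0795
            else: L=[(x,ys*sgn,sat[:,j]) for j,x in enumerate(xs) if .026<abs(x)<.072]; h=.0555
            pts=[]
            for tt,co,v in L:
                m=np.abs(co-h)<win; o=np.argsort(co[m]); vv=v[m][o]; cc=co[m][o]
                g=np.clip(np.gradient(vv),0,None); i=g.argmax()
                if g[i]>3: a=slice(max(0,i-2),i+3); pts.append((tt,sgn*(g[a]*cc[a]).sum()/g[a].sum()))
            pts=np.array(pts); k=np.polyfit(pts[:,0],pts[:,1],1)
            for _ in range(3):
                rs=np.abs(np.polyval(k,pts[:,0])-pts[:,1]); g=rs<2*np.median(rs)+2e-4; k=np.polyfit(pts[g,0],pts[g,1],1)
            return k,int(g.sum())
        (a,n1),(b,n2),(d,n3)=scan(0,1),scan(0,-1),scan(1,-1)
        ex=(np.polyval(a,-.04)+np.polyval(b,-.04))/2; w=np.polyval(a,-.04)-np.polyval(b,-.04)
        dd=np.array([ex-(-.04)*(-d[0]),d[1]+.0555,0])
        # rotation d[0] about centre shifts the probe point by +0.04*rot in x
        p=p+(Rz(yaw)@dd)[:2]; yaw+=d[0]
    print('n',n1,n2,n3,'slopes',a[0].round(4),b[0].round(4),d[0].round(5),'w',w.round(5))
    loc=Rz(-yaw)@np.r_[p-s['tcp_pos'][:2],0]
    print('z',z,'p',p.round(5),'yaw',np.degrees(yaw).round(3),'tool yaw',np.degrees(np.arctan2(-T[1,0],-T[0,0])).round(3),'lid-tcp local mm',(loc*1e3).round(2))
    return p,yaw,w
E
python3 - <<'E'
from handfit import *
import pickle
c,s=pickle.load(open('w8.pkl','rb'))
for dz in (0,-.002,-.004): handfit(c,s,s['tcp_pos'][2]+dz)
c,s=pickle.load(open('w7.pkl','rb')); handfit(c,s,.015)
E
```

```text
n 53 53 230 slopes -0.0019 -0.0016 -0.0 w 0.1576
z 0.1338198798754808 p [0.51235 0.15165] yaw 12.097 tool yaw 12.191 lid-tcp local mm [-1.   -0.16  0.  ]
n 53 53 230 slopes -0.0018 -0.0019 -6e-05 w 0.15929
z 0.1318198798754808 p [0.5123  0.15188] yaw 12.098 tool yaw 12.191 lid-tcp local mm [-1.    0.08  0.  ]
n 53 53 230 slopes -0.0029 -0.0024 3e-05 w 0.16098
z 0.1298198798754808 p [0.51225 0.15212] yaw 12.102 tool yaw 12.191 lid-tcp local mm [-1.01  0.32  0.  ]
n 53 53 230 slopes 0.0046 -0.0096 -2e-05 w 0.15754
z 0.015 p [0.51336 0.15192] yaw 12.142 tool yaw 12.209 lid-tcp local mm [-1.   -0.34  0.  ]
```

```bash
cat > boxfit.py <<'E'
from h import *
def boxfit(c,p,yaw,z,n=4,verbose=True):
    p=np.array(p,float)
    for it in range(n):
        im,xs,ys=rectify(c,p,yaw,z,res=.0004); hsv=cv2.cvtColor(im,cv2.COLOR_RGB2HSV).astype(float)
        w=np.clip((im.min(-1).astype(float)-150)/60,0,1)*(hsv[...,1]<45)
        def ends(axis,sgn):
            pts=[]; win=.01 if it==0 else .005
            L=[(y,xs,w[j]) for j,y in enumerate(ys) if abs(y)<.04] if axis==0 else [(x,ys,w[:,j]) for j,x in enumerate(xs) if abs(x)<.062]
            h=.0765 if axis==0 else .0525
            for tt,co,v in L:
                m=np.abs(co*sgn-h)<win; ww=v[m]
                if ww.sum()>3: pts.append((tt,(ww*co[m]).sum()/ww.sum()))
            pts=np.array(pts); k=np.polyfit(pts[:,0],pts[:,1],1)
            for _ in range(2):
                rs=np.abs(np.polyval(k,pts[:,0])-pts[:,1]); g=rs<2*np.median(rs)+1e-4; k=np.polyfit(pts[g,0],pts[g,1],1)
            return k
        a,b,e,d=ends(0,1),ends(0,-1),ends(1,1),ends(1,-1)
        p=p+(Rz(yaw)@np.array([(a[1]+b[1])/2,(e[1]+d[1])/2,0]))[:2]; yaw+=np.mean([e[0],d[0],-a[0],-b[0]])
    if verbose: print('box',p.round(5),np.degrees(yaw).round(3),'size',a[1]-b[1],e[1]-d[1])
    return p,yaw
E
python3 - <<'E'
from boxfit import *
import pickle
c,s=pickle.load(open('wbox.pkl','rb'))
for z in (.071,.0695,.068,.066): p,yaw=boxfit(c,(.5557,-.1362),np.radians(19.87),z)
p,yaw=boxfit(c,(.5557,-.1362),np.radians(19.87),.0695)
tgt=p-(Rz(yaw)@[-.001,.00006,0])[:2]; print('tcp target',tgt,sense()['tcp_pos'])
E
```

```text
box [ 0.55576 -0.13627] 19.869 size 0.15262638238044982 0.10424942165176934
box [ 0.55559 -0.13593] 19.871 size 0.15335504497203628 0.1047324114077296
box [ 0.55542 -0.1356 ] 19.871 size 0.15408784023435068 0.10521853385281249
box [ 0.55519 -0.13515] 19.867 size 0.15506592212089554 0.10586175461805733
box [ 0.55559 -0.13593] 19.871 size 0.15335504497203628 0.1047324114077296
tcp target [ 0.55654984 -0.13564723] [0.51329745 0.15201422 0.13381988]
```

Emit:
carry_out([
  [[0.3, -2, 0, 0, 0, 0.015], [0.9, -6, 0, 0, 0, 0.03], [1.5, -10.5, 0, 0, 0, 0.05], [2.2, -15, 0, 0, 0, 0.07], [2.9, -19.5, 0, 0, 0, 0.09], [3.6, -24, -0.5, 0, 0, 0.11], [4.1, -27, -1, 0, 0, 0.125], [4.3, -28.6, -1.4, 0, 0, 0.136], [4.3, -28.8, -1.4, 0, 0, 0.136], [4.3, -28.8, -1.4, 0, 0, 0.136], [4.3, -28.8, -1.4, 0, 0, 0.136]],
])

```text
time_s: 10.82
tcp_pos: [0.5571, -0.1348, 0.1209]
ee_rot: [[-0.939, 0.0, 0.343], [-0.343, 0.0, -0.939], [-0.0, -1.0, -0.0]]
wrist_force: [0.1, -0.5, -1.5]
gripper_width: 0.16
```

```bash
python3 - <<'E'
from handfit import *
import pickle
c=cap('wrist','w9'); s=sense(); print(s['tcp_pos'],s['gripper_width'],s['wrist_force']); pickle.dump((c,s),open('w9.pkl','wb'))
print(s['ee_rot'])
handfit(c,s,s['tcp_pos'][2]-.0018)
for n in('scene','top'):
    c=cap(n,n+'9'); pickle.dump(c,open(n+'9.pkl','wb')); q=proj(c,[.5556,-.136,.09])[0].astype(int); im=cv2.imread(f'pics/{n}9.png')
    cv2.imwrite(f'pics/{n}9c.png',cv2.resize(im[q[1]-50:q[1]+50,q[0]-60:q[0]+60],None,fx=6,fy=6,interpolation=cv2.INTER_CUBIC)); print(q)
E
```

```text
[ 0.55714133 -0.13483873  0.12101999] 0.15683019542896928 [-0.63823637  0.47478339 -2.88606498]
[[-9.39337434e-01  2.13606175e-04  3.42994373e-01]
 [-3.42994358e-01  1.02167627e-04 -9.39337458e-01]
 [-2.35691202e-04 -9.99999972e-01 -2.27041634e-05]]
n 53 53 230 slopes 0.0146 0.0111 0.00786 w 0.15881
z 0.11921999076501327 p [ 0.55686 -0.13873] yaw 20.99 tool yaw 20.059 lid-tcp local mm [-1.65 -3.53  0.  ]
[240 182]
[259 188]
```

View pics/scene9c.png

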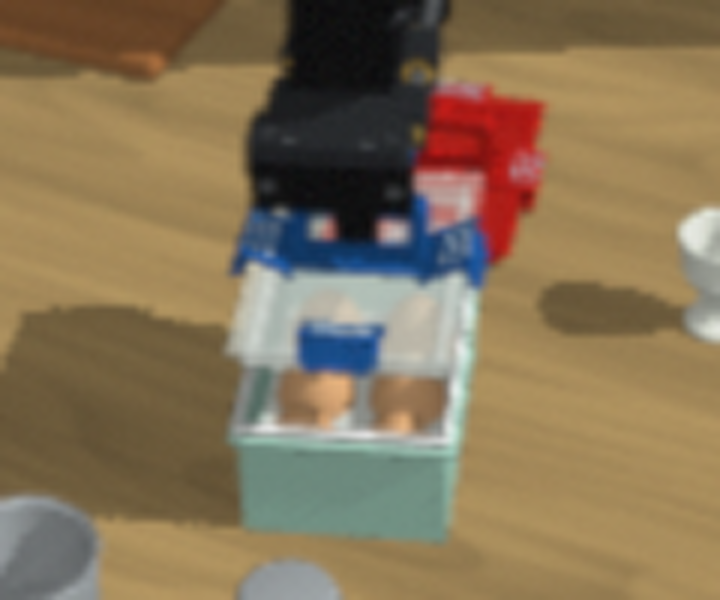

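View pics/w9.png

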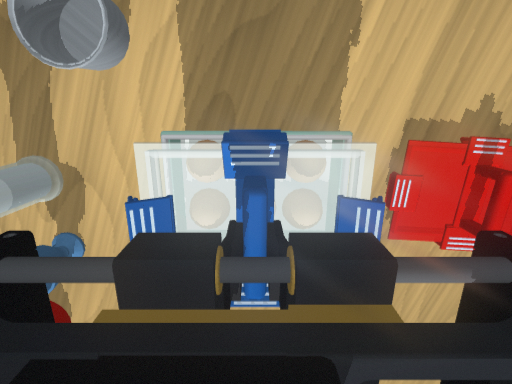

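```bash
python3 - <<'E'
from h import *
import pickle
c,s=pickle.load(open('w9.pkl','rb')); im=cv2.cvtColor(c['image'],cv2.COLOR_RGB2BGR)
def over(c,fn,box,fx=5):
    im=cv2.cvtColor(c['image'],cv2.COLOR_RGB2BGR); x0,y0,x1,y1=box
    big=cv2.resize(im[y0:y1,x0:x1],None,fx=fx,fy=fx,interpolation=cv2.INTER_CUBIC)
    def poly(P,col):
        q=((proj(c,P)-[x0,y0]+.5)*fx).round().astype(np.int32); cv2.polylines(big,[q.reshape(-1,1,2)],True,col,1,cv2.LINE_AA)
    yb=np.radians(19.87)
    for z in (.0635,): poly(rect((.5556,-.1359),yb,z,.081,.057),(0,0,255))
    poly(rect((.5556,-.1359),yb,.0695,.0767,.0524),(255,0,255))
    yl=yb+np.radians(.1); pl=s['tcp_pos'][:2]+(Rz(yl)@[-.001,.0001,0])[:2]
    poly(rect(pl,yl,s['tcp_pos'][2]-.0018,.0795,.0555),(0,255,255))
    cv2.imwrite('pics/'+fn+'.png',big)
    print(pl)
over(c,'ow9',(125,120,385,240),3)
c2=pickle.load(open('scene9.pkl','rb')); over(c2,'os9',(190,160,310,230),6)
c3=pickle.load(open('top9.pkl','rb')); over(c3,'ot9',(210,140,310,240),6)
E
```

```text
[ 0.5561673  -0.13508627]
[ 0.5561673  -0.13508627]
[ 0.5561673  -0.13508627]
```

View pics/ow9.png

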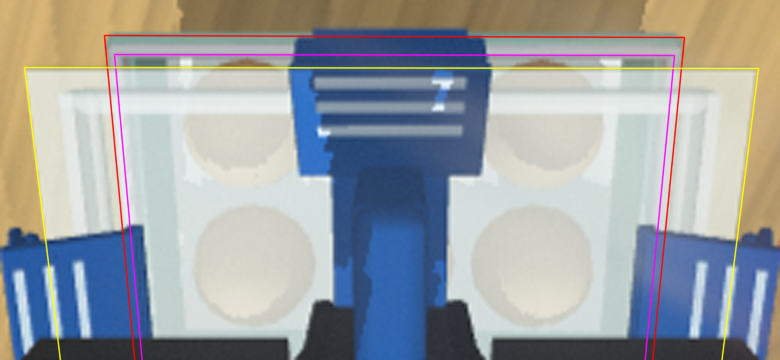

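View pics/os9.png

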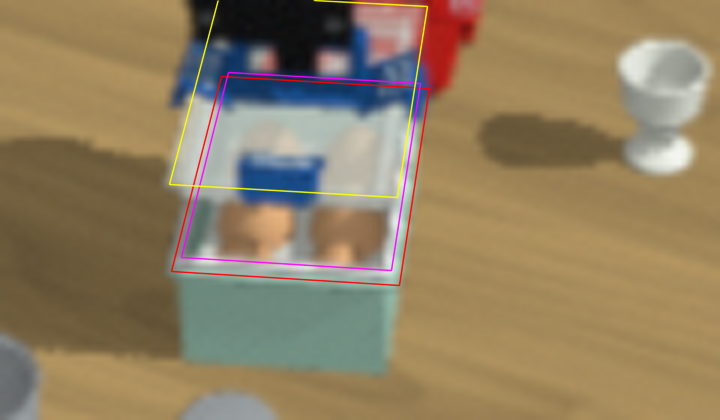

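View pics/ot9.png

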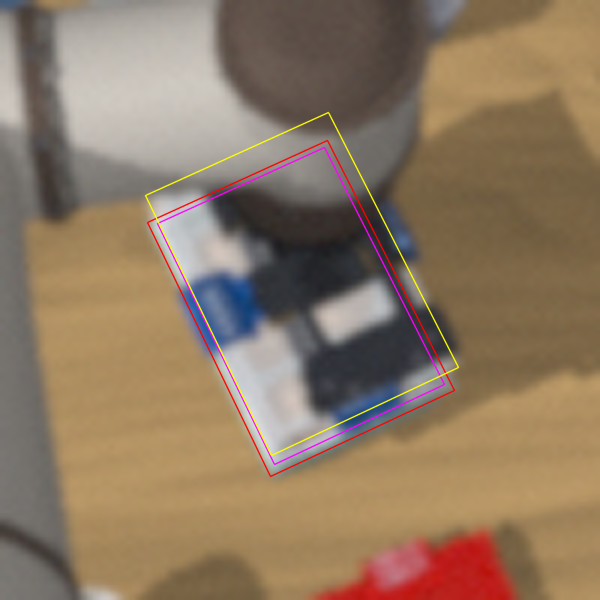

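Emit:
carry_out([
  [[-0.06, -0.08, 0, 0, 0, 0], [-0.06, -0.08, -0.8, 0, 0, 0], [-0.06, -0.08, -1.6, 0, 0, 0], [-0.06, -0.08, -2.2, 0, 0, 0], [-0.06, -0.08, -2.6, 0, 0, 0], [-0.06, -0.08, -2.6, 0, 0, 0], [-0.06, -0.08, -2.6, 0, 0, 0]],
])

```text
time_s: 11.85
tcp_pos: [0.5568, -0.1365, 0.0951]
ee_rot: [[-0.94, 0.001, 0.342], [-0.342, -0.0, -0.94], [-0.001, -1.0, 0.0]]
wrist_force: [0.7, -0.7, -1.8]
gripper_width: 0.157
```

```bash
cat > over.py <<'E'
from h import *
import pickle
BOX=(.5556,-.1359)
def over(c,s,fn,box,fx=5,loc=(-.001,.0001)):
    im=cv2.cvtColor(c['image'],cv2.COLOR_RGB2BGR); x0,y0,x1,y1=box
    big=cv2.resize(im[y0:y1,x0:x1],None,fx=fx,fy=fx,interpolation=cv2.INTER_CUBIC)
    cv2.imwrite('pics/'+fn+'_raw.png',big)
    def poly(P,col):
        q=((proj(c,P)-[x0,y0]+.5)*fx).round().astype(np.int32); cv2.polylines(big,[q.reshape(-1,1,2)],True,col,1,cv2.LINE_AA)
    yb=np.radians(19.87)
    poly(rect(BOX,yb,.0635,.081,.057),(0,0,255))
    T=s['ee_rot']; yl=np.arctan2(-T[1,0],-T[0,0])-np.radians(.1); pl=s['tcp_pos'][:2]+(Rz(yl)@[loc[0],loc[1],0])[:2]
    poly(rect(pl,yl,s['tcp_pos'][2]-.0018,.0795,.0555),(0,255,255))
    cv2.imwrite('pics/'+fn+'.png',big)
    print('lid',pl,np.degrees(yl),'err mm',(pl-BOX)*1e3)
E
python3 - <<'E'
from over import *
c=cap('wrist'); s=sense(); print(s['tcp_pos'],s['wrist_force'],s['moment']); pickle.dump((c,s),open('w10.pkl','wb'))
over(c,s,'ow10',(125,120,385,240),3)
c=cap('scene'); over(c,s,'os10',(190,160,310,230),6)
E
```

```text
[ 0.55674971 -0.13648102  0.09513565] [ 1.21612072 -0.66142529 -0.90066565] [ 0.04786088 -0.01867434 -0.00186393]
lid [ 0.55577536 -0.13672729] 19.895022411358365 err mm [ 0.1753612  -0.82728789]
lid [ 0.55577536 -0.13672729] 19.895022411358365 err mm [ 0.1753612  -0.82728789]
```

View pics/ow10_raw.png

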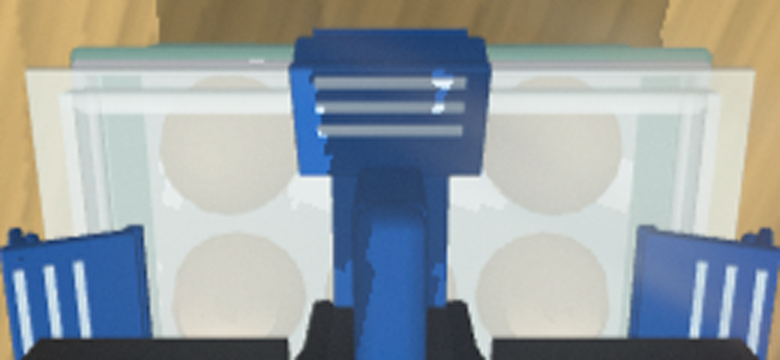

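View pics/ow10.png

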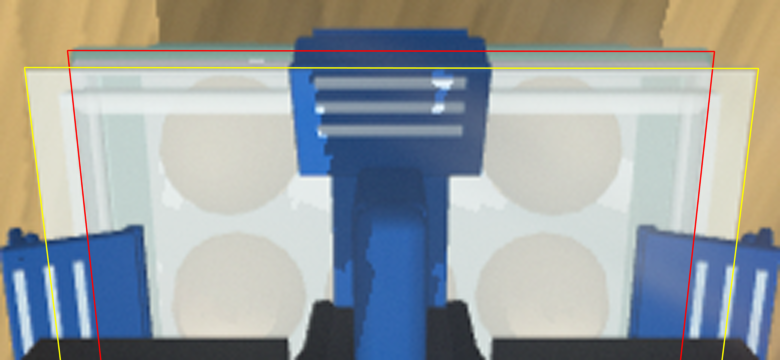

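View pics/os10_raw.png

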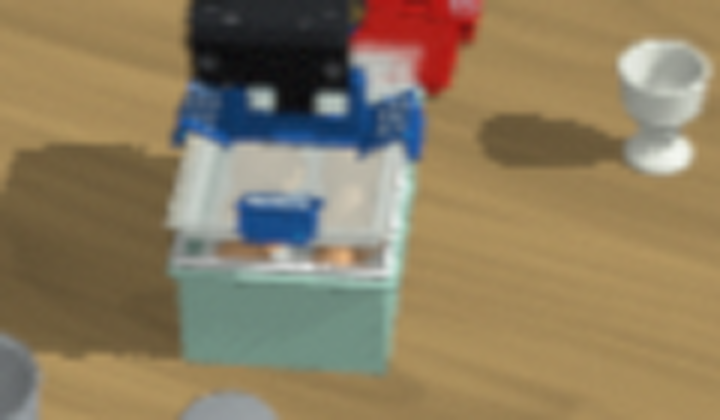

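Emit:
carry_out([
  [[0, 0.04, -0.3, 0, 0, 0], [0, 0.04, -0.6, 0, 0, 0], [0, 0.04, -0.9, 0, 0, 0], [0, 0.04, -1.1, 0, 0, 0], [0, 0.04, -1.3, 0, 0, 0], [0, 0.04, -1.3, 0, 0, 0]],
])

```text
time_s: 12.7
tcp_pos: [0.5563, -0.136, 0.0817]
ee_rot: [[-0.94, -0.0, 0.342], [-0.342, 0.0, -0.94], [0.0, -1.0, -0.0]]
wrist_force: [-0.6, 0.1, -1.9]
gripper_width: 0.156
```

Emit:
carry_out([
  [[0, 0, -0.15, 0, 0, 0], [0, 0, -0.3, 0, 0, 0], [0, 0, -0.3, 0, 0, 0]],
])

```text
time_s: 13.08
tcp_pos: [0.5564, -0.136, 0.0787]
ee_rot: [[-0.94, -0.0, 0.342], [-0.342, 0.0, -0.94], [0.0, -1.0, -0.0]]
wrist_force: [0.4, -0.2, -0.9]
gripper_width: 0.158
```

```bash
python3 - <<'E'
from over import *
c=cap('wrist'); s=sense(); print(s['tcp_pos'],s['wrist_force'],s['moment'],s['gripper_width']); pickle.dump((c,s),open('w11.pkl','wb'))
over(c,s,'ow11',(125,120,385,240),3)
c=cap('scene'); over(c,s,'os11',(190,160,310,230),6)
E
```

```text
[ 0.55644758 -0.13602745  0.078798  ] [-1.02862001  0.29825881 -2.09390613] [ 0.02884091 -0.05450953 -0.01478517] 0.15848039882112
lid [ 0.55547327 -0.13627384] 19.9018802699653 err mm [-0.12673435 -0.373837  ]
lid [ 0.55547327 -0.13627384] 19.9018802699653 err mm [-0.12673435 -0.373837  ]
```

View pics/ow11_raw.png

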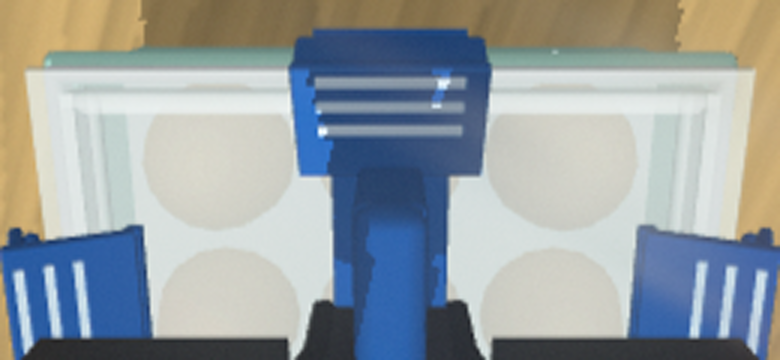

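View pics/os11_raw.png

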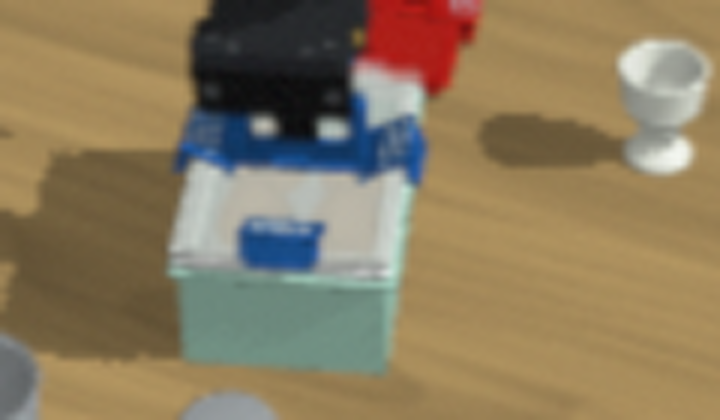

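Emit:
carry_out([
  [[0, 0, -0.1, 0, 0, 0], [0, 0, -0.2, 0, 0, 0], [0, 0, -0.3, 0, 0, 0], [0, 0, -0.3, 0, 0, 0]],
])

```text
time_s: 13.68
tcp_pos: [0.5564, -0.1361, 0.0757]
ee_rot: [[-0.94, -0.0, 0.342], [-0.342, -0.0, -0.94], [0.0, -1.0, -0.0]]
wrist_force: [-0.8, -0.5, -3.2]
gripper_width: 0.158
```

```bash
python3 - <<'E'
from h import *
s=sense(); print(s['tcp_pos'],s['wrist_force'],s['moment'],s['gripper_width'])
E
```

```text
[ 0.55639947 -0.13605081  0.07570273] [-0.76231651 -0.45987711 -3.24395951] [ 0.04710552 -0.01048976  0.00089832] 0.1581893168147417
```

Emit:
carry_out([
  [[0, 0, -0.1, 0, 0, 0], [0, 0, -0.2, 0, 0, 0], [0, 0, -0.2, 0, 0, 0]],
])

```text
time_s: 14.05
tcp_pos: [0.5566, -0.1361, 0.0742]
ee_rot: [[-0.94, 0.0, 0.342], [-0.342, -0.0, -0.94], [-0.0, -1.0, 0.0]]
wrist_force: [-1.0, -0.3, -0.1]
gripper_width: 0.15
```

```bash
python3 - <<'E'
from over import *
c=cap('wrist'); s=sense(); print(s['tcp_pos'],s['wrist_force'],s['moment'],s['gripper_width'])
over(c,s,'ow12',(125,120,385,240),3)
c=cap('scene'); over(c,s,'os12',(190,160,310,230),6)
E
```

```text
[ 0.55659087 -0.13606598  0.07416492] [-0.36019105  0.06175967 -0.10471869] [ 0.12042628  0.08923465 -0.00699047] 0.15406285887346513
lid [ 0.55561655 -0.13631237] 19.902376730990873 err mm [ 0.01655059 -0.41237178]
lid [ 0.55561655 -0.13631237] 19.902376730990873 err mm [ 0.01655059 -0.41237178]
```

View pics/ow12_raw.png

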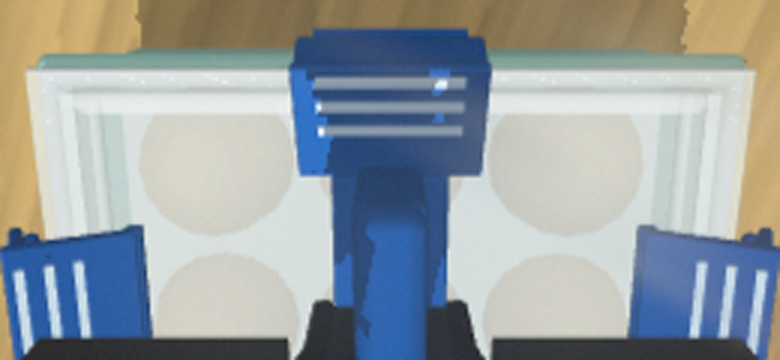

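View pics/os12_raw.png

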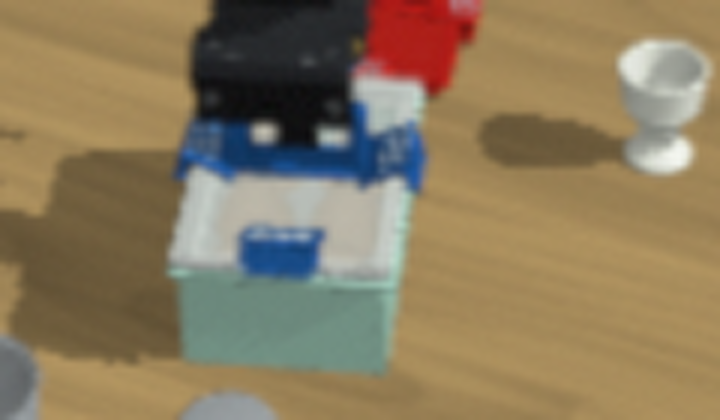

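Emit:
carry_out([
  [[0, 0, 0, 0, 0, 0], [0, 0, 0, 0, 0, 0], [0, 0, 0, 0, 0, 0], [0, 0, 1, 0, 0, 0], [0, 0, 3, 0, 0, 0], [0, 0, 6, 0, 0, 0], [0, 0, 9, 0, 0, 0], [0, 0, 9, 0, 0, 0], [0, 0, 9, 0, 0, 0]],
], fingers=130)

```text
time_s: 15.28
tcp_pos: [0.556, -0.1359, 0.1637]
ee_rot: [[-0.94, -0.0, 0.342], [-0.342, 0.0, -0.94], [0.0, -1.0, -0.001]]
wrist_force: [0.0, 0.6, -0.4]
gripper_width: 0.493
```

```bash
python3 - <<'E'
from lidfit import *
import pickle
c=cap('wrist','w13'); s=sense(); print(s['tcp_pos'],s['wrist_force'],s['gripper_width'])
p,yaw,im=lidfit(c,(.5556,-.1363),np.radians(19.9),.074-.0015)
cv2.imwrite('pics/r13.png',cv2.cvtColor(im,cv2.COLOR_RGB2BGR))
E
```

```text
[ 0.55577576 -0.13593433  0.1631226 ] [ 0.46329261 -0.3498995  -0.28137468] 0.4884050338170041
[np.int64(87), np.int64(88), np.int64(87), np.int64(176)] [-0.00092  0.07959] [-0.00198 -0.07919] [0.00165 0.05569] [-0.0019  -0.05868] [ 0.5563  -0.13764] 19.94 size 0.1587791633063509 0.11437246163295947
[np.int64(83), np.int64(86), np.int64(90), np.int64(176)] [0.00035 0.07944] [-0.00075 -0.07944] [0.00064 0.05721] [-0.00256 -0.05719] [ 0.5563  -0.13763] 19.92 size 0.15888088119147242 0.11440036452281428
[np.int64(84), np.int64(86), np.int64(88), np.int64(176)] [0.00019 0.07944] [-0.00117 -0.07943] [0.00126 0.05717] [-0.00214 -0.05719] [ 0.55631 -0.13764] 19.92 size 0.15886856570831487 0.11436551601892081
[np.int64(83), np.int64(86), np.int64(88), np.int64(176)] [-1.000e-05  7.943e-02] [-0.00114 -0.07944] [0.00092 0.05718] [-0.00213 -0.05718] [ 0.5563  -0.13764] 19.92 size 0.1588714693484682 0.11436702641321744
[np.int64(83), np.int64(86), np.int64(88), np.int64(176)] [-2.000e-05  7.943e-02] [-0.00124 -0.07943] [0.00092 0.05718] [-0.00213 -0.05718] [ 0.5563  -0.13764] 19.92 size 0.15886614598960333 0.11436826582552417
```

View pics/w13.png

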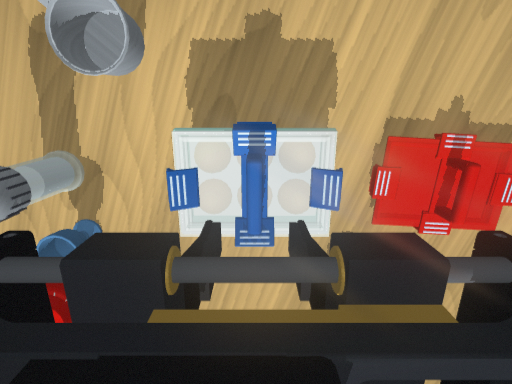

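View pics/r13.png

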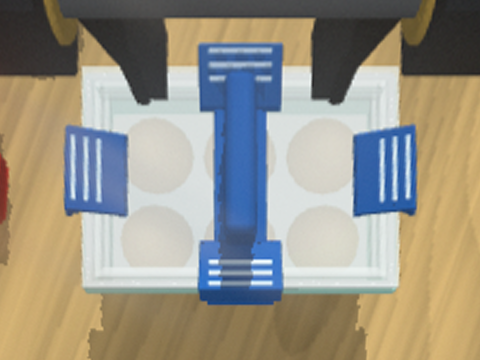

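```bash
python3 - <<'E'
from h import *
c=cap('scene')
R,t,f=cam(c); o=-R.T@t
n=np.array([np.cos(.212),np.sin(.212),0])
for nm,tz,(u,v) in (('s4',.0438,(320,345)),('s5',.0315,(318,363)),('s6',.0147,(318,385))):
    d=R.T@np.array([(270+u/5-c['cx'])/f,(140+v/5-c['cy'])/f,1])
    for off in (.0375,.06,.095):
        p0=np.array([.5142,.1524,0])+off*n; k=((p0-o)@n)/(d@n); print(nm,off,'z above tcp',(o+k*d)[2]-tz)
for n_ in('s5','s6'):
    im=cv2.imread(f'pics/{n_}.png'); cv2.imwrite(f'pics/{n_}z.png',np.clip(cv2.resize(im[170:230,300:370],None,fx=10,fy=10,interpolation=cv2.INTER_CUBIC).astype(float)*2.2,0,255).astype(np.uint8))
E
```

```text
s4 0.0375 z above tcp 0.04487409655317604
s4 0.06 z above tcp 0.06449667737662207
s4 0.095 z above tcp 0.09502069199087165
s5 0.0375 z above tcp 0.043367438726603064
s5 0.06 z above tcp 0.06332105781063854
s5 0.095 z above tcp 0.09436002083024961
s6 0.0375 z above tcp 0.043318412378768816
s6 0.06 z above tcp 0.06367601571771046
s6 0.095 z above tcp 0.09534339868939783
```

View pics/s6z.png

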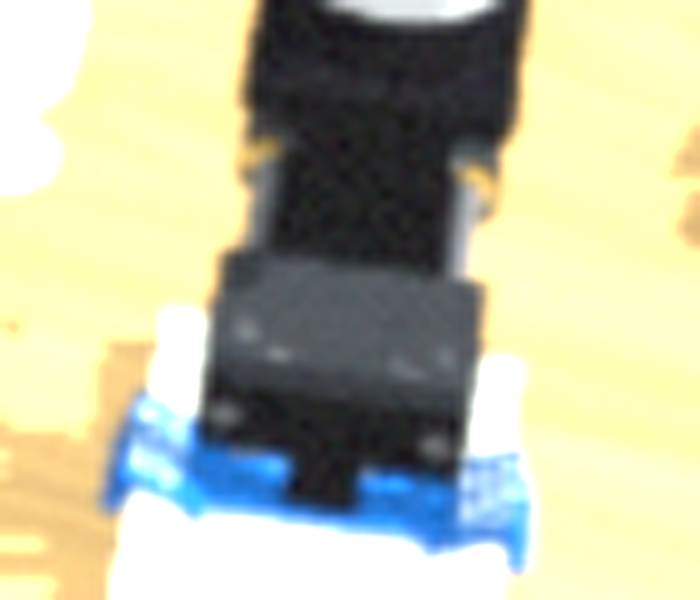

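View pics/s5z.png

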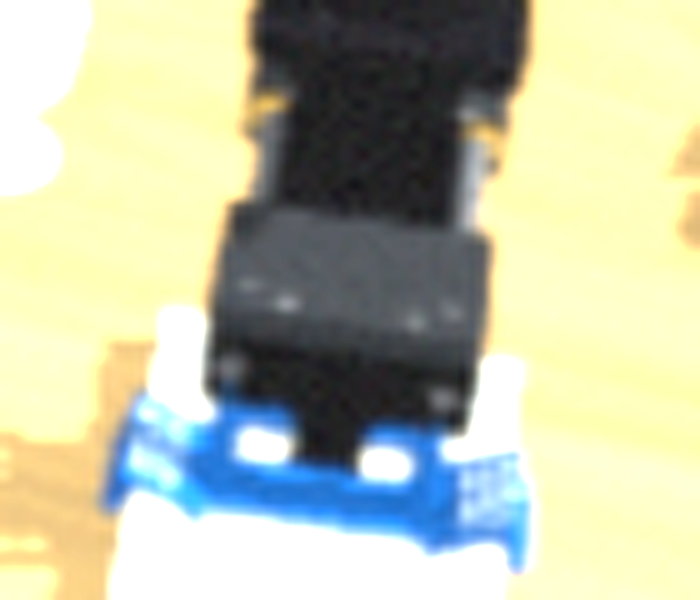

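Emit:
carry_out([
  [[2, 0.7, 0, 0, 0, 0], [5, 1.8, 0, 0, 0, 0], [7.1, 2.55, 0, 0, 0, 0], [7.1, 2.55, -2, 0, 0, 0], [7.1, 2.55, -5, 0, 0, 0], [7.1, 2.55, -7.5, 0, 0, 0], [7.1, 2.55, -8.0, 0, 0, 0], [7.1, 2.55, -8.0, 0, 0, 0]],
], fingers=255)

```text
time_s: 16.38
tcp_pos: [0.6276, -0.1107, 0.0837]
ee_rot: [[-0.94, -0.001, 0.342], [-0.342, -0.0, -0.94], [0.001, -1.0, 0.0]]
wrist_force: [-0.4, 0.4, 1.2]
gripper_width: 0.006
```

```bash
python3 - <<'E'
from h import *
s=sense(); print(s['tcp_pos'],s['wrist_force'],s['gripper_width'])
c=cap('wrist','w14');c=cap('scene','s14');im=cv2.imread('pics/s14.png'); cv2.imwrite('pics/s14c.png',cv2.resize(im[140:240,190:310],None,fx=6,fy=6,interpolation=cv2.INTER_CUBIC))
E
```

```text
[ 0.62756243 -0.11066814  0.08365437] [-0.43567269  0.42609008  1.20323912] 0.005913419084261859
```

View pics/w14.png

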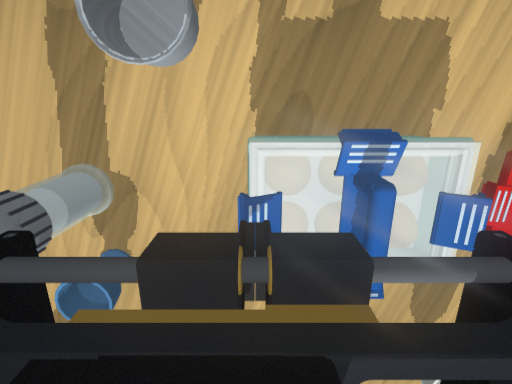

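View pics/s14c.png

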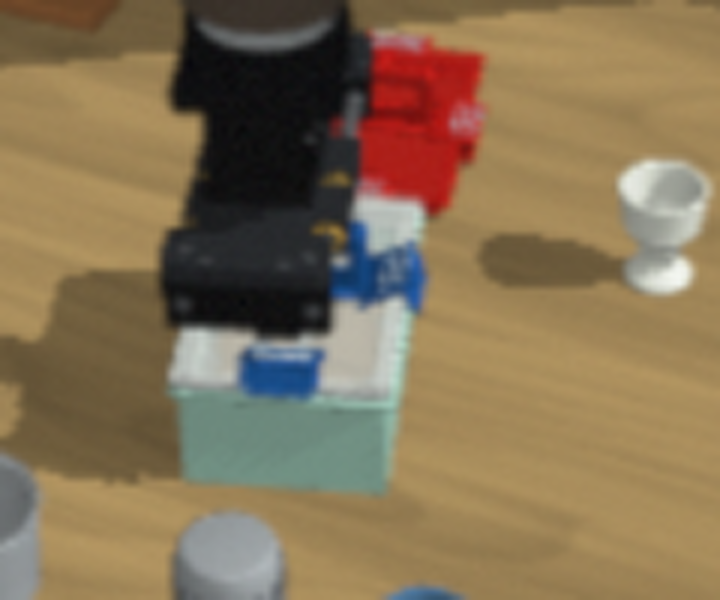

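Emit:
carry_out([
  [[0, 0, -0.3, 0, 0, 0], [0, 0, -0.5, 0, 0, 0], [0, 0, -0.5, 0, 0, 0]],
])

```text
time_s: 16.85
tcp_pos: [0.6274, -0.1105, 0.0789]
ee_rot: [[-0.94, -0.0, 0.342], [-0.342, 0.0, -0.94], [0.0, -1.0, -0.0]]
wrist_force: [0.3, 0.2, -0.2]
gripper_width: 0.007
```

Emit:
carry_out([
  [[0, 0, -0.2, 0, 0, 0], [0, 0, -0.4, 0, 0, 0], [0, 0, -0.4, 0, 0, 0]],
])

```text
time_s: 17.23
tcp_pos: [0.6273, -0.1105, 0.0746]
ee_rot: [[-0.94, -0.001, 0.342], [-0.342, -0.0, -0.94], [0.0, -1.0, -0.0]]
wrist_force: [0.9, -0.7, -0.6]
gripper_width: 0.003
```

Emit:
carry_out([
  [[0, 0, -0.15, 0, 0, 0], [0, 0, -0.3, 0, 0, 0], [0, 0, -0.3, 0, 0, 0]],
])

```text
time_s: 17.6
tcp_pos: [0.6274, -0.1105, 0.0717]
ee_rot: [[-0.94, -0.0, 0.342], [-0.342, -0.0, -0.94], [0.0, -1.0, -0.0]]
wrist_force: [0.6, 0.0, -0.2]
gripper_width: 0.006
```

Emit:
carry_out([
  [[0, 0, -0.15, 0, 0, 0], [0, 0, -0.3, 0, 0, 0], [0, 0, -0.3, 0, 0, 0]],
])

```text
time_s: 17.98
tcp_pos: [0.6279, -0.1104, 0.069]
ee_rot: [[-0.94, 0.001, 0.342], [-0.342, -0.0, -0.94], [-0.001, -1.0, 0.0]]
wrist_force: [0.4, 0.3, 0.9]
gripper_width: 0.008
```

Emit:
carry_out([
  [[0, 0, -0.1, 0, 0, 0], [0, 0, -0.2, 0, 0, 0], [0, 0, -0.2, 0, 0, 0]],
])

```text
time_s: 18.35
tcp_pos: [0.6285, -0.1103, 0.0673]
ee_rot: [[-0.94, 0.002, 0.342], [-0.342, 0.0, -0.94], [-0.002, -1.0, 0.001]]
wrist_force: [1.8, 1.5, 1.7]
gripper_width: 0.004
```

Emit:
carry_out([
  [[0, 0, -0.1, 0, 0, 0], [0, 0, -0.2, 0, 0, 0], [0, 0, -0.2, 0, 0, 0]],
])

```text
time_s: 18.73
tcp_pos: [0.6286, -0.1104, 0.0653]
ee_rot: [[-0.94, 0.002, 0.342], [-0.342, -0.0, -0.94], [-0.002, -1.0, 0.001]]
wrist_force: [3.8, 1.5, 2.2]
gripper_width: 0.008
```

Emit:
carry_out([
  [[0, 0, -0.1, 0, 0, 0], [0, 0, -0.2, 0, 0, 0], [0, 0, -0.2, 0, 0, 0]],
])

```text
time_s: 19.1
tcp_pos: [0.6247, -0.1109, 0.0614]
ee_rot: [[-0.94, -0.006, 0.341], [-0.341, 0.0, -0.94], [0.006, -1.0, -0.002]]
wrist_force: [-0.2, 1.1, 0.2]
gripper_width: 0.004
```

```bash
python3 - <<'E'
from h import *
s=sense(); print(s['tcp_pos'],s['ee_rot'],s['wrist_force'],s['moment'])
c=cap('wrist','w15');im=cv2.imread('pics/w15.png'); cv2.imwrite('pics/w15c.png',cv2.resize(im[100:300,190:450],None,fx=3,fy=3,interpolation=cv2.INTER_CUBIC))
c=cap('scene','s15');im=cv2.imread('pics/s15.png'); cv2.imwrite('pics/s15c.png',cv2.resize(im[140:240,190:310],None,fx=6,fy=6,interpolation=cv2.INTER_CUBIC))
E
```

```text
[ 0.62467688 -0.11088796  0.0613856 ] [[-9.40014347e-01 -6.33135056e-03  3.41076151e-01]
 [-3.41083134e-01  2.45843820e-05 -9.40033135e-01]
 [ 5.94329417e-03 -9.99979956e-01 -2.18262656e-03]] [-0.24681637  1.0778282   0.204759  ] [ 0.17962538 -0.07130801  0.03665315]
```

View pics/w15c.png

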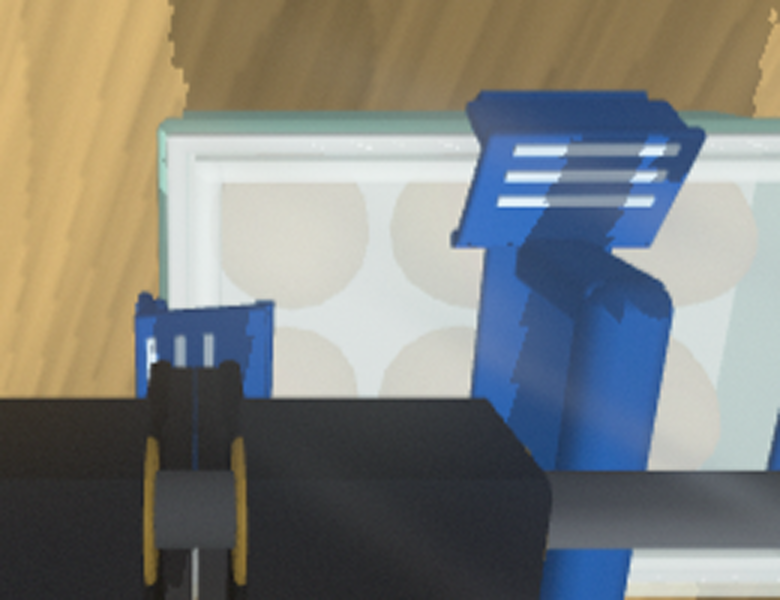

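View pics/s15c.png

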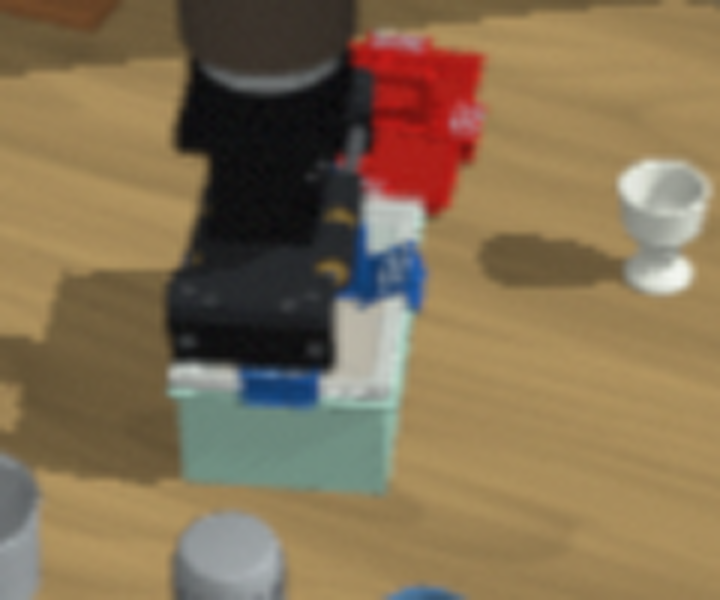

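Emit:
carry_out([
  [[0, 0, 0, 0, 0, 0], [0, 0, 0, 0, 0, 0]],
])

```text
time_s: 19.45
tcp_pos: [0.6269, -0.1107, 0.0625]
ee_rot: [[-0.94, -0.001, 0.342], [-0.342, -0.0, -0.94], [0.001, -1.0, -0.0]]
wrist_force: [-0.5, 0.1, 0.4]
gripper_width: 0.006
```

```bash
python3 - <<'E'
from h import *
s=sense(); print(s['tcp_pos'],s['ee_rot'],s['wrist_force'],s['moment'],s['joints'],s['effort'])
E
```

```text
[ 0.62690527 -0.11069211  0.06253664] [[-9.39793603e-01 -1.32686450e-03  3.41739992e-01]
 [-3.41740218e-01 -5.97718765e-05 -9.39794456e-01]
 [ 1.26740635e-03 -9.99999118e-01 -3.97269738e-04]] [-0.47137912  0.09672659  0.39712162] [ 0.06415227 -0.03788301 -0.05376015] [ 4.52304894e+00  3.01119074e+01 -7.69418000e+00 -3.26365078e-03
 -5.22699697e+01  1.54618853e+01] [ 4.35936148e-02 -4.29365695e+01  1.59848249e+01  3.55164930e+00
  1.12094802e-01 -2.35011485e-04]
```

Emit:
carry_out([
  [[0, 0, -0.1, 0, 0, 0], [0, 0, -0.2, 0, 0, 0], [0, 0, -0.2, 0, 0, 0]],
])

```text
time_s: 19.82
tcp_pos: [0.6277, -0.1105, 0.0611]
ee_rot: [[-0.94, 0.0, 0.342], [-0.342, -0.0, -0.94], [-0.0, -1.0, 0.0]]
wrist_force: [-0.2, -0.6, 0.6]
gripper_width: 0.009
```

Emit:
carry_out([
  [[0, 0, -0.1, 0, 0, 0], [0, 0, -0.15, 0, 0, 0], [0, 0, -0.15, 0, 0, 0]],
])

```text
time_s: 20.2
tcp_pos: [0.6286, -0.1104, 0.0603]
ee_rot: [[-0.94, 0.003, 0.342], [-0.342, -0.0, -0.94], [-0.002, -1.0, 0.001]]
wrist_force: [0.4, 0.6, 4.3]
gripper_width: 0.009
```

```bash
python3 - <<'E'
from h import *
c=cap('wrist','w16');im=cv2.imread('pics/w16.png'); cv2.imwrite('pics/w16c.png',cv2.resize(im[100:300,190:450],None,fx=3,fy=3,interpolation=cv2.INTER_CUBIC))
E
```

```text
(no output)
```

View pics/w16c.png

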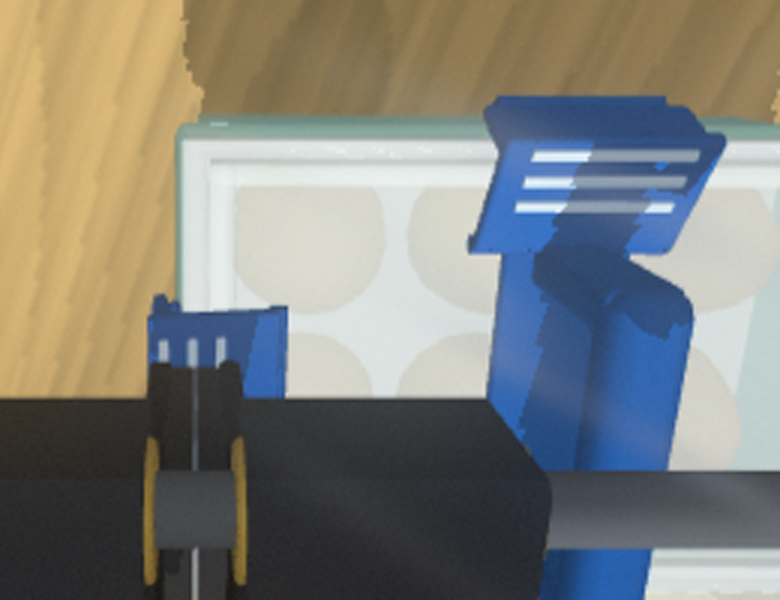

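Emit:
carry_out([
  [[0, 0, -0.1, 0, 0, 0], [0, 0, -0.1, 0, 0, 0]],
])

```text
time_s: 20.5
tcp_pos: [0.6292, -0.1104, 0.0597]
ee_rot: [[-0.939, 0.004, 0.343], [-0.343, -0.0, -0.939], [-0.004, -1.0, 0.002]]
wrist_force: [0.9, 1.0, 6.0]
gripper_width: 0.004
```

Emit:
carry_out([
  [[0, 0, -0.1, 0, 0, 0], [0, 0, -0.1, 0, 0, 0]],
])

```text
time_s: 20.75
tcp_pos: [0.6294, -0.1103, 0.059]
ee_rot: [[-0.939, 0.005, 0.343], [-0.343, -0.0, -0.939], [-0.004, -1.0, 0.002]]
wrist_force: [1.4, 1.3, 7.2]
gripper_width: 0.003
```

Emit:
carry_out([
  [[0, 0, -0.1, 0, 0, 0], [0, 0, -0.1, 0, 0, 0]],
])

```text
time_s: 21.0
tcp_pos: [0.6297, -0.1102, 0.0581]
ee_rot: [[-0.939, 0.005, 0.343], [-0.343, -0.0, -0.939], [-0.005, -1.0, 0.002]]
wrist_force: [0.5, 2.0, 8.0]
gripper_width: 0.002
```

Emit:
carry_out([
  [[0, 0, -0.1, 0, 0, 0], [0, 0, -0.2, 0, 0, 0], [0, 0, -0.2, 0, 0, 0]],
])

```text
time_s: 21.38
tcp_pos: [0.6301, -0.1101, 0.0561]
ee_rot: [[-0.939, 0.006, 0.343], [-0.343, -0.0, -0.939], [-0.006, -1.0, 0.002]]
wrist_force: [1.2, 1.9, 7.2]
gripper_width: 0.011
```

Emit:
carry_out([
  [[0, 0, -0.1, 0, 0, 0], [0, 0, -0.2, 0, 0, 0], [0, 0, -0.2, 0, 0, 0]],
])

```text
time_s: 21.75
tcp_pos: [0.6297, -0.1102, 0.0533]
ee_rot: [[-0.939, 0.005, 0.343], [-0.343, -0.0, -0.939], [-0.005, -1.0, 0.002]]
wrist_force: [3.0, 1.2, 3.4]
gripper_width: 0.006
```

```bash
python3 - <<'E'
from h import *
s=sense(); print(s['tcp_pos'],s['wrist_force'],s['moment'])
c=cap('wrist','w17');im=cv2.imread('pics/w17.png'); cv2.imwrite('pics/w17c.png',cv2.resize(im[100:300,190:450],None,fx=3,fy=3,interpolation=cv2.INTER_CUBIC))
c=cap('scene','s17');im=cv2.imread('pics/s17.png'); cv2.imwrite('pics/s17c.png',cv2.resize(im[140:240,190:310],None,fx=6,fy=6,interpolation=cv2.INTER_CUBIC))
E
```

```text
[ 0.62967544 -0.11023668  0.05333625] [2.96260258 1.21429177 3.37720524] [ 0.41942976 -1.05449723  0.05021176]
```

View pics/w17c.png

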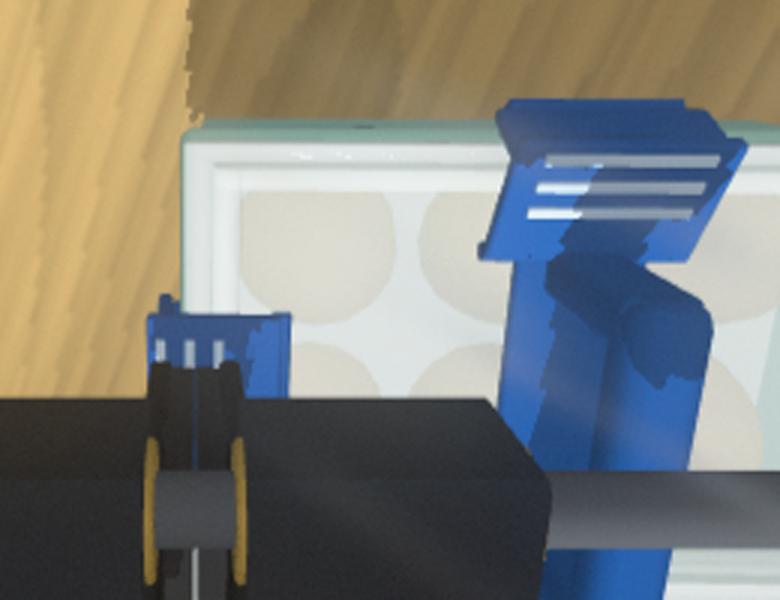

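View pics/s17c.png

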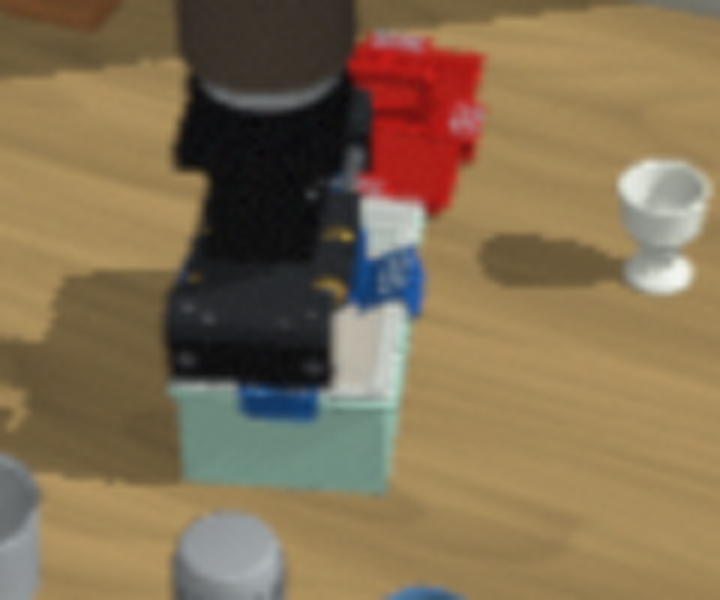

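Emit:
carry_out([
  [[0, 0, -0.1, 0, 0, 0], [0, 0, -0.15, 0, 0, 0], [0, 0, -0.15, 0, 0, 0]],
])

```text
time_s: 22.22
tcp_pos: [0.6292, -0.1104, 0.0521]
ee_rot: [[-0.939, 0.004, 0.343], [-0.343, -0.0, -0.939], [-0.004, -1.0, 0.002]]
wrist_force: [3.1, 2.3, 7.1]
gripper_width: 0.006
```

Emit:
carry_out([
  [[0, 0, -0.1, 0, 0, 0], [0, 0, -0.15, 0, 0, 0], [0, 0, -0.15, 0, 0, 0]],
])

```text
time_s: 22.6
tcp_pos: [0.6293, -0.1105, 0.0516]
ee_rot: [[-0.939, 0.004, 0.343], [-0.343, -0.001, -0.939], [-0.004, -1.0, 0.002]]
wrist_force: [2.0, 2.2, 10.4]
gripper_width: 0.008
```

Emit:
carry_out([
  [[0, 0, -0.1, 0, 0, 0], [0, 0, -0.15, 0, 0, 0], [0, 0, -0.15, 0, 0, 0]],
])

```text
time_s: 22.98
tcp_pos: [0.6294, -0.1105, 0.051]
ee_rot: [[-0.939, 0.005, 0.343], [-0.343, -0.001, -0.939], [-0.004, -1.0, 0.002]]
wrist_force: [0.4, 3.5, 13.9]
gripper_width: 0.004
```

Emit:
carry_out([
  [[0, 0, -0.1, 0, 0, 0], [0, 0, -0.15, 0, 0, 0], [0, 0, -0.15, 0, 0, 0]],
])

```text
time_s: 23.35
tcp_pos: [0.6295, -0.1105, 0.0505]
ee_rot: [[-0.939, 0.005, 0.343], [-0.343, -0.001, -0.939], [-0.004, -1.0, 0.003]]
wrist_force: [-1.0, 4.2, 19.1]
gripper_width: 0.003
```

Emit:
carry_out([
  [[0, 0, -0.1, 0, 0, 0], [0, 0, -0.1, 0, 0, 0], [0, 0, -0.1, 0, 0, 0]],
])

```text
time_s: 23.72
tcp_pos: [0.6296, -0.1105, 0.0501]
ee_rot: [[-0.939, 0.005, 0.344], [-0.344, -0.001, -0.939], [-0.005, -1.0, 0.003]]
wrist_force: [-1.5, 3.9, 21.8]
gripper_width: 0.003
```

Emit:
carry_out([
  [[0, 0, 0.5, 0, 0, 0], [0, 0, 2.0, 0, 0, 0], [0, 0, 5, 0, 0, 0], [0, 0, 8, 0, 0, 0], [0, 0, 11, 0, 0, 0], [-1, -0.4, 11, 0, 0, 0], [-1, -0.4, 11, 0, 0, 0]],
])

```text
time_s: 24.6
tcp_pos: [0.6149, -0.1149, 0.1538]
ee_rot: [[-0.94, -0.005, 0.341], [-0.341, 0.001, -0.94], [0.004, -1.0, -0.002]]
wrist_force: [0.5, 0.4, 0.3]
gripper_width: 0.003
```

```bash
python3 - <<'E'
from h import *
s=sense(); print(s['tcp_pos'],s['wrist_force'])
c=cap('wrist','w18');im=cv2.imread('pics/w18.png'); cv2.imwrite('pics/w18c.png',cv2.resize(im[100:300,190:450],None,fx=3,fy=3,interpolation=cv2.INTER_CUBIC))
c=cap('scene','s18');im=cv2.imread('pics/s18.png'); cv2.imwrite('pics/s18c.png',cv2.resize(im[140:240,190:310],None,fx=6,fy=6,interpolation=cv2.INTER_CUBIC))
E
```

```text
[ 0.61492668 -0.11485679  0.15375007] [0.54468065 0.3907717  0.33439539]
```

View pics/w18c.png

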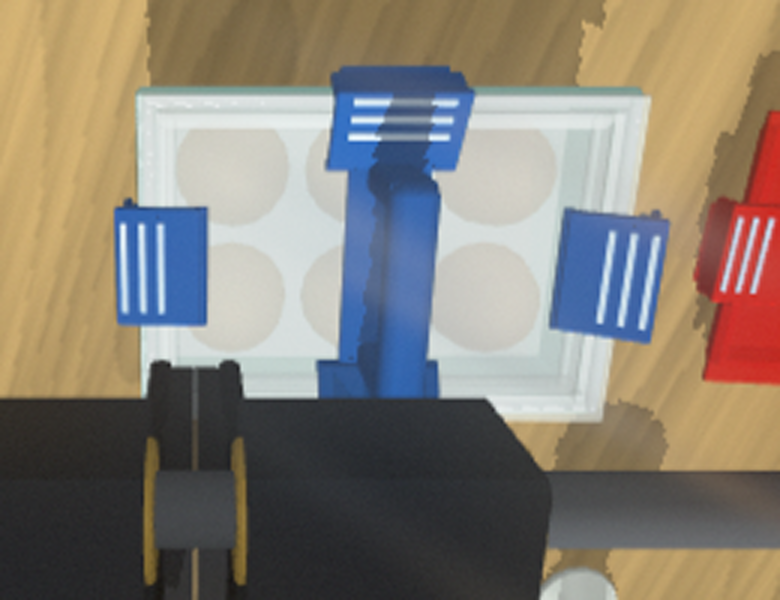

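View pics/s18c.png

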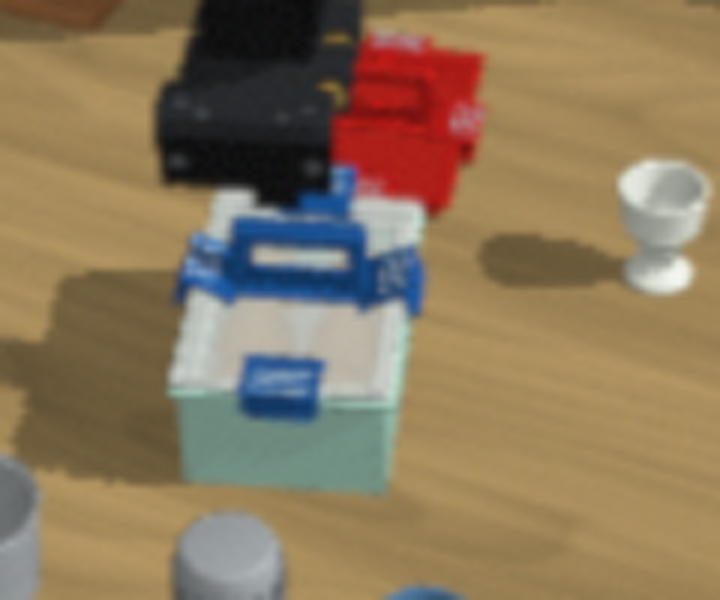

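Emit:
carry_out([
  [[-3, -1.1, 0, 0, 0, 0], [-7, -2.5, 0, 0, 0, 0], [-11, -3.9, 0, 0, 0, 0], [-13.6, -4.85, 0, 0, 0, 0], [-13.6, -4.85, -2, 0, 0, 0], [-13.6, -4.85, -5, 0, 0, 0], [-13.6, -4.85, -7.5, 0, 0, 0], [-13.6, -4.85, -8.2, 0, 0, 0], [-13.6, -4.85, -8.2, 0, 0, 0]],
])

```text
time_s: 25.82
tcp_pos: [0.4813, -0.1631, 0.0729]
ee_rot: [[-0.94, -0.002, 0.342], [-0.342, -0.0, -0.94], [0.002, -1.0, -0.0]]
wrist_force: [0.6, -0.0, 0.8]
gripper_width: 0.006
```

```bash
python3 - <<'E'
from h import *
s=sense(); print(s['tcp_pos'],s['wrist_force'])
c=cap('wrist','w19');im=cv2.imread('pics/w19.png'); cv2.imwrite('pics/w19c.png',cv2.resize(im[100:300,80:340],None,fx=3,fy=3,interpolation=cv2.INTER_CUBIC))
E
```

```text
[ 0.48130608 -0.16307075  0.07292676] [ 0.6361064  -0.0185739   0.80804943]
```

View pics/w19c.png

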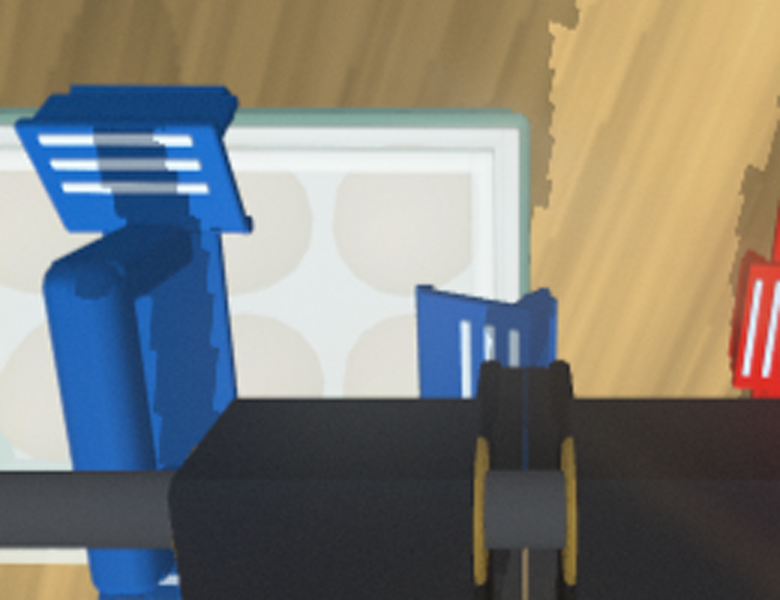

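Emit:
carry_out([
  [[0.1, 0.03, -0.3, 0, 0, 0], [0.1, 0.03, -0.5, 0, 0, 0], [0.1, 0.03, -0.7, 0, 0, 0], [0.1, 0.03, -0.9, 0, 0, 0], [0.1, 0.03, -1.05, 0, 0, 0], [0.1, 0.03, -1.2, 0, 0, 0], [0.1, 0.03, -1.35, 0, 0, 0], [0.1, 0.03, -1.5, 0, 0, 0], [0.1, 0.03, -1.6, 0, 0, 0], [0.1, 0.03, -1.7, 0, 0, 0], [0.1, 0.03, -1.8, 0, 0, 0]],
])

```text
time_s: 27.25
tcp_pos: [0.4815, -0.1632, 0.0564]
ee_rot: [[-0.94, -0.002, 0.342], [-0.342, -0.001, -0.94], [0.002, -1.0, 0.0]]
wrist_force: [-2.9, -1.7, 6.1]
gripper_width: 0.005
```

Emit:
carry_out([
  [[0, 0, -0.15, 0, 0, 0], [0, 0, -0.3, 0, 0, 0], [0, 0, -0.3, 0, 0, 0]],
])

```text
time_s: 27.62
tcp_pos: [0.4822, -0.1629, 0.0523]
ee_rot: [[-0.94, -0.001, 0.342], [-0.342, -0.0, -0.94], [0.001, -1.0, -0.0]]
wrist_force: [-2.7, -0.9, 2.9]
gripper_width: 0.006
```

Past the over-centre point, as with the first tab; on towards the stop.

Emit:
carry_out([
  [[0, 0, -0.15, 0, 0, 0], [0, 0, -0.3, 0, 0, 0], [0, 0, -0.3, 0, 0, 0]],
])

```text
time_s: 28.0
tcp_pos: [0.4821, -0.163, 0.051]
ee_rot: [[-0.939, -0.001, 0.343], [-0.343, -0.001, -0.939], [0.001, -1.0, 0.0]]
wrist_force: [-5.7, 0.6, 15.3]
gripper_width: 0.006
```

Emit:
carry_out([
  [[0, 0, -0.15, 0, 0, 0], [0, 0, -0.2, 0, 0, 0], [0, 0, -0.2, 0, 0, 0]],
])

```text
time_s: 28.38
tcp_pos: [0.4821, -0.1631, 0.0504]
ee_rot: [[-0.939, -0.001, 0.343], [-0.343, -0.001, -0.939], [0.001, -1.0, 0.001]]
wrist_force: [-9.0, 1.4, 23.7]
gripper_width: 0.006
```

Emit:
carry_out([
  [[0, 0, 0.5, 0, 0, 0], [0, 0, 2.0, 0, 0, 0], [0, 0, 5, 0, 0, 0], [0, 0, 8, 0, 0, 0], [0, 0, 11, 0, 0, 0], [2, 2.8, 11, 0, 0, 0], [4, 5.6, 11, 0, 0, 0], [5.5, 7.75, 11, 0, 0, 0], [5.5, 7.75, 10, 0, 0, 0], [5.5, 7.75, 7, 0, 0, 0], [5.5, 7.75, 4, 0, 0, 0], [5.5, 7.75, 2.8, 0, 0, 0], [5.5, 7.75, 2.6, 0, 0, 0], [5.5, 7.75, 2.6, 0, 0, 0]],
])

```text
time_s: 30.12
tcp_pos: [0.5382, -0.0854, 0.0742]
ee_rot: [[-0.94, 0.002, 0.342], [-0.342, -0.0, -0.94], [-0.002, -1.0, 0.001]]
wrist_force: [-0.3, -0.4, 1.0]
gripper_width: 0.004
```

```bash
python3 - <<'E'
from h import *
s=sense(); print(s['tcp_pos'],s['wrist_force'])
c=cap('wrist','w20');im=cv2.imread('pics/w20.png'); cv2.imwrite('pics/w20c.png',cv2.resize(im[60:260,130:390],None,fx=3,fy=3,interpolation=cv2.INTER_CUBIC))
c=cap('scene','s20');im=cv2.imread('pics/s20.png'); cv2.imwrite('pics/s20c.png',cv2.resize(im[140:240,190:310],None,fx=6,fy=6,interpolation=cv2.INTER_CUBIC))
E
```

```text
[ 0.5382082  -0.08539375  0.07422482] [-0.31770087 -0.36136315  1.02814102]
```

View pics/w20c.png

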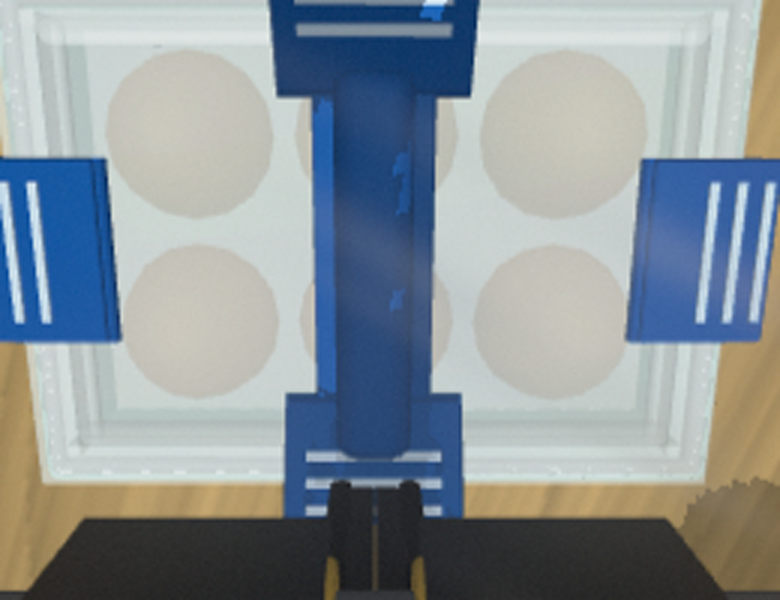

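View pics/s20c.png

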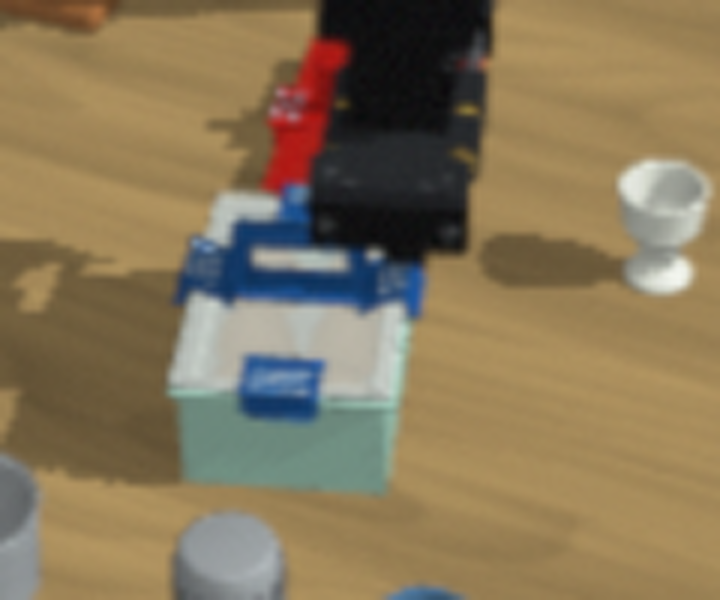

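Emit:
carry_out([
  [[0, 0, -0.3, 0, 0, 0], [0, 0, -0.5, 0, 0, 0], [0, 0, -0.7, 0, 0, 0], [0, 0, -0.9, 0, 0, 0], [0, 0, -1.05, 0, 0, 0], [0, 0, -1.2, 0, 0, 0], [0, 0, -1.35, 0, 0, 0], [0, 0, -1.5, 0, 0, 0], [0, 0, -1.6, 0, 0, 0], [0, 0, -1.7, 0, 0, 0], [0, 0, -1.8, 0, 0, 0]],
])

```text
time_s: 31.6
tcp_pos: [0.5376, -0.0846, 0.056]
ee_rot: [[-0.94, 0.001, 0.342], [-0.342, 0.001, -0.94], [-0.001, -1.0, -0.0]]
wrist_force: [-1.3, 1.9, 4.5]
gripper_width: 0.007
```

Emit:
carry_out([
  [[0, 0, -0.15, 0, 0, 0], [0, 0, -0.3, 0, 0, 0], [0, 0, -0.3, 0, 0, 0]],
])

```text
time_s: 31.98
tcp_pos: [0.5377, -0.0853, 0.0522]
ee_rot: [[-0.94, 0.0, 0.342], [-0.342, -0.0, -0.94], [-0.0, -1.0, 0.0]]
wrist_force: [-0.7, 1.3, 1.2]
gripper_width: 0.007
```

Emit:
carry_out([
  [[0, 0, -0.15, 0, 0, 0], [0, 0, -0.3, 0, 0, 0], [0, 0, -0.3, 0, 0, 0]],
])

```text
time_s: 32.35
tcp_pos: [0.5378, -0.0852, 0.0512]
ee_rot: [[-0.939, 0.001, 0.343], [-0.343, -0.0, -0.939], [-0.001, -1.0, 0.001]]
wrist_force: [-4.1, 3.9, 13.3]
gripper_width: 0.007
```

Emit:
carry_out([
  [[0, 0, -0.1, 0, 0, 0], [0, 0, -0.15, 0, 0, 0], [0, 0, -0.15, 0, 0, 0]],
])

```text
time_s: 32.72
tcp_pos: [0.5378, -0.0852, 0.0505]
ee_rot: [[-0.939, 0.001, 0.343], [-0.343, -0.001, -0.939], [-0.001, -1.0, 0.001]]
wrist_force: [-5.6, 4.8, 17.6]
gripper_width: 0.005
```

Emit:
carry_out([
  [[0, 0, -0.1, 0, 0, 0], [0, 0, -0.15, 0, 0, 0], [0, 0, -0.15, 0, 0, 0]],
])

```text
time_s: 33.1
tcp_pos: [0.5379, -0.0852, 0.0499]
ee_rot: [[-0.939, 0.001, 0.343], [-0.343, -0.001, -0.939], [-0.001, -1.0, 0.001]]
wrist_force: [-7.6, 5.3, 23.0]
gripper_width: 0.004
```

Emit:
carry_out([
  [[0, 0, 0.5, 0, 0, 0], [0, 0, 2.0, 0, 0, 0], [0, 0, 5, 0, 0, 0], [0, 0, 8, 0, 0, 0], [0, 0, 10.5, 0, 0, 0], [1.2, -3.4, 11, 0, 0, 0], [2.5, -7, 11, 0, 0, 0], [3.65, -10.1, 11, 0, 0, 0], [3.65, -10.1, 10, 0, 0, 0], [3.65, -10.1, 7, 0, 0, 0], [3.65, -10.1, 4, 0, 0, 0], [3.65, -10.1, 2.8, 0, 0, 0], [3.65, -10.1, 2.7, 0, 0, 0], [3.65, -10.1, 2.7, 0, 0, 0]],
])

```text
time_s: 34.85
tcp_pos: [0.5748, -0.1862, 0.0745]
ee_rot: [[-0.94, 0.002, 0.342], [-0.342, -0.0, -0.94], [-0.002, -1.0, 0.001]]
wrist_force: [-0.6, 0.2, 0.7]
gripper_width: 0.006
```

```bash
python3 - <<'E'
from h import *
s=sense(); print(s['tcp_pos'],s['wrist_force'])
c=cap('wrist','w21')
c=cap('scene','s21');im=cv2.imread('pics/s21.png'); cv2.imwrite('pics/s21c.png',cv2.resize(im[140:240,190:310],None,fx=6,fy=6,interpolation=cv2.INTER_CUBIC))
E
```

```text
[ 0.57481658 -0.18618391  0.07446141] [-0.59147796  0.21750839  0.67071974]
```

View pics/w21.png

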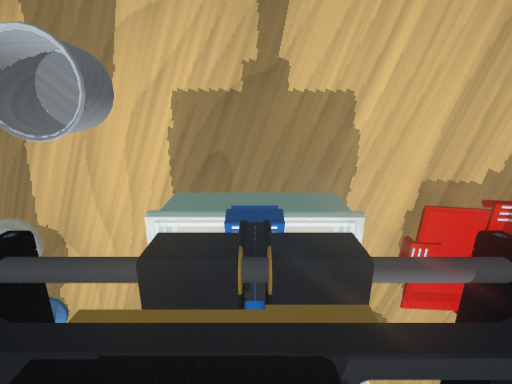

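View pics/s21c.png

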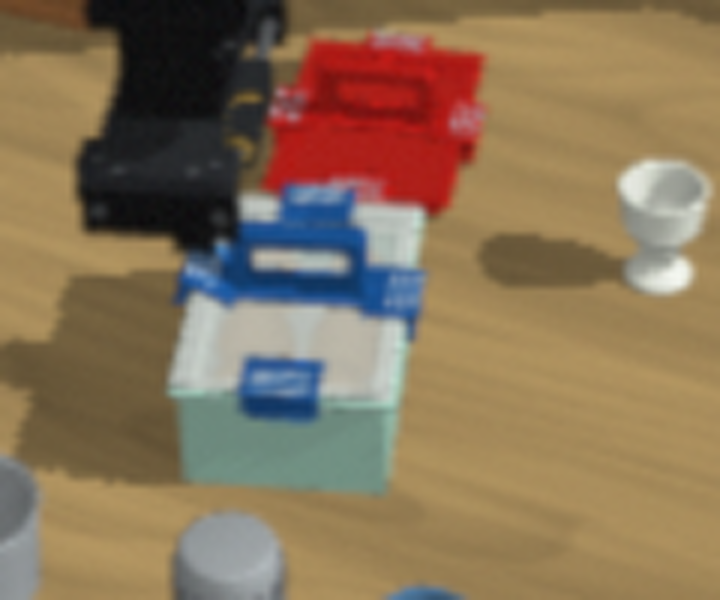

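Three tabs lie flat; the fingers are centred over the last one (cols 240–270 on the tab at 226–284). Pressing it.

Emit:
carry_out([
  [[0, 0, -0.3, 0, 0, 0], [0, 0, -0.5, 0, 0, 0], [0, 0, -0.7, 0, 0, 0], [0, 0, -0.9, 0, 0, 0], [0, 0, -1.05, 0, 0, 0], [0, 0, -1.2, 0, 0, 0], [0, 0, -1.35, 0, 0, 0], [0, 0, -1.5, 0, 0, 0], [0, 0, -1.6, 0, 0, 0], [0, 0, -1.7, 0, 0, 0], [0, 0, -1.8, 0, 0, 0]],
])

```text
time_s: 36.33
tcp_pos: [0.5747, -0.1875, 0.0567]
ee_rot: [[-0.94, 0.002, 0.342], [-0.342, -0.002, -0.94], [-0.001, -1.0, 0.003]]
wrist_force: [-2.0, -3.7, 5.1]
gripper_width: 0.005
```

Emit:
carry_out([
  [[0, 0, -0.15, 0, 0, 0], [0, 0, -0.3, 0, 0, 0], [0, 0, -0.3, 0, 0, 0]],
])

```text
time_s: 36.7
tcp_pos: [0.574, -0.1861, 0.0522]
ee_rot: [[-0.94, -0.0, 0.342], [-0.342, 0.0, -0.94], [0.0, -1.0, -0.0]]
wrist_force: [-0.1, -1.5, 1.9]
gripper_width: 0.006
```

Emit:
carry_out([
  [[0, 0, -0.15, 0, 0, 0], [0, 0, -0.25, 0, 0, 0], [0, 0, -0.25, 0, 0, 0]],
])

```text
time_s: 37.08
tcp_pos: [0.5741, -0.1862, 0.0516]
ee_rot: [[-0.939, 0.0, 0.343], [-0.343, -0.001, -0.939], [-0.0, -1.0, 0.001]]
wrist_force: [-2.7, 1.2, 11.0]
gripper_width: 0.004
```

Emit:
carry_out([
  [[0, 0, -0.1, 0, 0, 0], [0, 0, -0.2, 0, 0, 0], [0, 0, -0.2, 0, 0, 0]],
])

```text
time_s: 37.45
tcp_pos: [0.5742, -0.1863, 0.051]
ee_rot: [[-0.939, 0.001, 0.343], [-0.343, -0.001, -0.939], [-0.0, -1.0, 0.001]]
wrist_force: [-5.3, 1.5, 17.0]
gripper_width: -0.0
```

Emit:
carry_out([
  [[0, 0, -0.1, 0, 0, 0], [0, 0, -0.1, 0, 0, 0]],
])

```text
time_s: 37.7
tcp_pos: [0.5742, -0.1863, 0.0506]
ee_rot: [[-0.939, 0.001, 0.344], [-0.344, -0.001, -0.939], [-0.0, -1.0, 0.002]]
wrist_force: [-6.1, 1.7, 20.4]
gripper_width: 0.006
```

Emit:
carry_out([
  [[0, 0, -0.06, 0, 0, 0], [0, 0, -0.06, 0, 0, 0], [0, 0, 0.5, 0, 0, 0], [0, 0, 2, 0, 0, 0], [0, 0, 5, 0, 0, 0], [0, 0, 8, 0, 0, 0], [0, 0, 11, 0, 0, 0], [-1, 3, 13, 0, 0, 0], [-1.9, 5, 15, 0, 0, 0], [-1.9, 5, 15, 0, 0, 0], [-1.9, 5, 15, 0, 0, 0]],
])

```text
time_s: 39.08
tcp_pos: [0.5546, -0.1362, 0.1961]
ee_rot: [[-0.94, -0.001, 0.342], [-0.342, 0.0, -0.94], [0.001, -1.0, -0.001]]
wrist_force: [0.5, -0.5, -0.2]
gripper_width: 0.006
```

```bash
python3 - <<'E'
from lidfit import *
s=sense(); print(s['tcp_pos'],s['wrist_force'],s['time_s'])
c=cap('wrist','w22');im=cv2.imread('pics/w22.png'); cv2.imwrite('pics/w22c.png',cv2.resize(im[60:260,130:390],None,fx=3,fy=3,interpolation=cv2.INTER_CUBIC))
try: lidfit(c,(.5556,-.1361),np.radians(19.9),.0705)
except Exception as e: print(e)
c=cap('scene','s22');im=cv2.imread('pics/s22.png'); cv2.imwrite('pics/s22c.png',cv2.resize(im[140:240,190:310],None,fx=6,fy=6,interpolation=cv2.INTER_CUBIC))
E
```

```text
[ 0.55461713 -0.13619312  0.19606867] [ 0.50896387 -0.51189313 -0.19545778] 39.075
[np.int64(88), np.int64(88), np.int64(176), np.int64(172)] [0.00044 0.07955] [-0.0003  -0.07929] [0.00043 0.05431] [-0.00037 -0.05865] [ 0.55646 -0.13809] 19.9 size 0.15883538960628063 0.1129560333034299
[np.int64(88), np.int64(88), np.int64(176), np.int64(165)] [0.00086 0.07941] [-0.0001  -0.07943] [0.00017 0.05648] [-0.00051 -0.05651] [ 0.55646 -0.13811] 19.88 size 0.15883746221347006 0.11299298886881881
[np.int64(88), np.int64(88), np.int64(176), np.int64(166)] [0.00043 0.07942] [-0.00035 -0.07942] [0.00039 0.05649] [-0.00022 -0.0565 ] [ 0.55646 -0.13811] 19.88 size 0.15884570502302053 0.11298754588849544
[np.int64(88), np.int64(88), np.int64(176), np.int64(165)] [0.00043 0.07942] [-0.00029 -0.07942] [0.00037 0.05649] [-0.00029 -0.0565 ] [ 0.55646 -0.13812] 19.88 size 0.15884457663539503 0.1129897938580737
[np.int64(88), np.int64(88), np.int64(176), np.int64(175)] [0.00042 0.07942] [-0.00031 -0.07942] [0.00038 0.05649] [ 0.00026 -0.05647] [ 0.55645 -0.13811] 19.89 size 0.15884438838869636 0.11296901214456594
```

View pics/w22c.png

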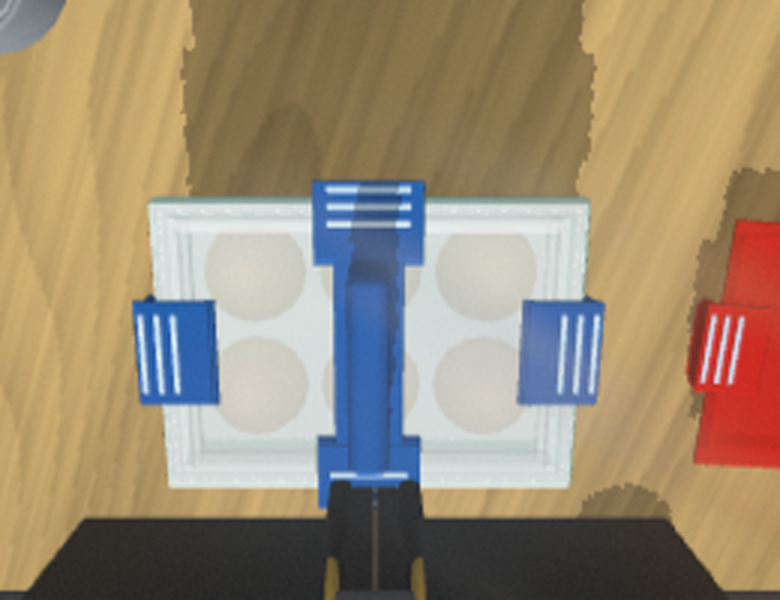

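View pics/s22c.png

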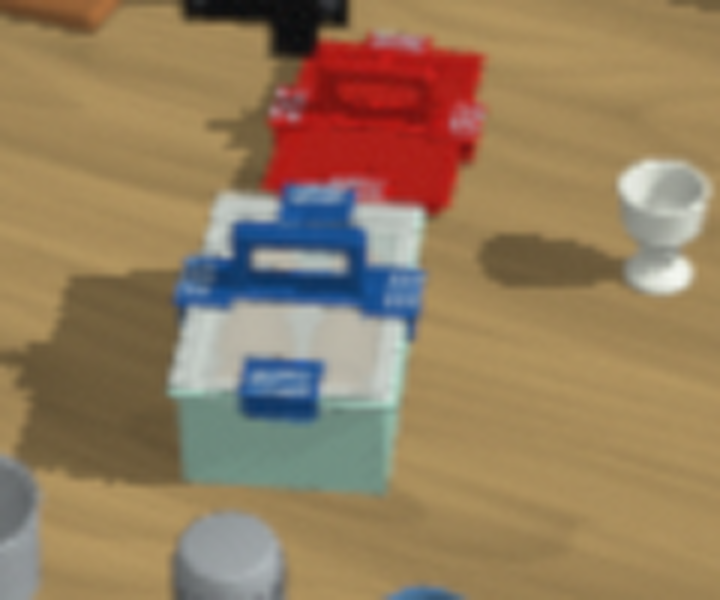

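```bash
python3 - <<'E'
from h import *
print(ticket.finish_job()); s=sense(); print(s['time_s'],s['wrist_force'])
cap('top','topend'); cap('scene','sceneend')
a=cv2.imread('pics/top0.png');b=cv2.imread('pics/topend.png'); cv2.imwrite('pics/cmp.png',cv2.resize(np.hstack([a[60:300,90:420],b[60:300,90:420]]),None,fx=1.2,fy=1.2))
E
```

```text
the job is handed in; nothing more can be done
None
the job is handed in; nothing more can be done
```

I set the lid on the egg box, pressed all four tabs down until they stayed flat, and handed the job in at about 39 s. No verdict is reported.

**What I did**
- **Grasp:** the first grasp closed on nothing. The fingertips turned out to sit about 18–20 mm behind the TCP, not 14 mm ahead as stated. I went about 3 cm lower and gripped the bridge.
- **Placing:** I lowered the lid into the mouth. It took the load at a height of about 74 mm, which is 8 mm above the rim as expected. I let it go there.
- **Pressing:** all four tabs gave way and then stiffened. The highest readings, at the end of each push, were 22, 24, 23 and 20 N. On the first tab the finger slipped once, then seated normally.

**Last checks**
- **Tabs:** the wrist and scene pictures after the last push show all four tabs flat and the box upright where it was. The arm was clear, about 20 cm up.
- **Lid position:** my last lid fit gave a turn of 19.9°, matching the box. Its 113 mm size across the lid's short side, against a true 111 mm, shows that it caught the box's edge on one long side. So its apparent 2 mm shift is not reliable; the placing measurements put the centring within about 0.5 mm.
- **Not measured:** I did not measure the final plate height directly. I inferred it from the tool height at the end of each press, which agreed within 1 mm across the four tabs.
- **Bystanders:** I meant to compare the bystanders before and after, but handing in closed the cameras. I saw no contact with them in the earlier pictures.

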